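# Fetch the red-tipped nozzle holder from behind the measuring beaker

## Task

The brass nozzle holder with the red ceramic tip is due for its flow check: it stands under the pegs of the rack, behind the glass measuring beaker. Move the beaker aside, stand the red-tipped holder upright in the metal parts tray, then put the beaker back upright on its round rubber coaster. Set both down gently without letting either drop, never tip the beaker over, and leave the other holder, the tin and the regulator knob as they are.

Things in the scene. Friction and masses are not known exactly. Their poses are not given: they have to be found in the camera images.
- beaker_center (a point): Squat clear glass measuring beaker with a heavy base, loose, about 220 g: open cylinder 62 mm in outer diameter, 84 mm tall, wall 3 mm, base 14 mm thick, white graduation marks. This point is on its axis, 42 mm above its underside. z along its axis; its yaw does not matter.
- red_holder_center (a point): Brass nozzle holder with a RED tip, loose, about 180 g, standing tip up on the rack plate 67 to 73 mm behind the coaster's centre. 61 mm tall; foot 34 mm wide, 10 mm high; body 26 mm wide up to 30 mm; round cap 34 mm wide from 30 to 52 mm, two ears on it 44 mm over all along its x; then the tip. Point on its axis, 30.5 mm above its underside. z up through the tip; its yaw does not matter.
- coaster: Flat black rubber coaster with an orange ring, the beaker's place: 84 mm in diameter, 3 mm thick, fixed on the rack plate. Origin: centre of its underside. Its x axis points to the rear of the rack (away from the robot), square to the rails.
- tray: Open metal parts tray, fixed on the table, 150 mm (its x) by 160 mm (its y) outside, 20 mm high, walls and floor 3 mm thick, so its floor is 3 mm above the table. Origin: centre of its underside, at table height. It stands either to the left or to the right of the rack.
- rack: Fixed peg rack. x to the rear (away from the robot), y left, z up; origin on the table. Base plate x -95 to +125 mm, y -180 to +180 mm, 6 mm thick: coaster, holders and tin stand on it. At its rear, two uprights 316 mm high (x 110 to 130 mm, y +-168 mm) with two cross rails that carry 8 mm steel pegs sloping up towards the robot.
- peg_tips (a point): Middle of the line of the lower pegs' tips, in the rack's frame at x 10, y 0, z 207 mm, axes as the rack's. The pegs (y +-27, +-81, +-135 mm) fall from there to the rail at x 112, z 150 mm. They hang over the red-tipped holder: no room for a gripper straight down; tilted 30 to 45 degrees, fingers pointing down and to the rear, it passes in front of them. Upper pegs: tips at x 45, z 300 mm.
- blue_holder_center (a point): The same kind of brass nozzle holder with a BLUE tip, loose, near one end of the rack plate: to be left alone. Point on its axis, 30.5 mm above its underside.
- tin_center (a point): Small round tin with a yellow lid, 50 mm in diameter, 32 mm tall, loose, near the other end of the rack plate: to be left alone. Point on its axis, half-way up.
- regulator: Fixed pressure regulator, on the side of the rack away from the tray: base plate 110 by 130 mm, grey block and gauge, brown knob 42 mm in diameter on top, 110 mm high in all. Origin: centre of its underside, on the table.
- knob_mark (a point): White mark near the rim of the regulator's brown knob, 110 mm above the table. The knob turns easily: to be left as it is.
Things that resemble listed ones, but are neither listed nor needed, are in the scene too. Of the things like the part that bears beaker_center, leave any that is brown; of the rest the smaller one is meant. Leave any purple look-alike of the part that bears red_holder_center alone.

How it is judged:
By the outcome, as a careful person would: the job done as asked, in the order asked, and still so for the second after the job is handed in, with the robot touching nothing.
It also fails if it takes over 72 s, if anything falls off the work surface, if the arm or the gripper's body presses on something with over 40 N, if the wrist force passes 120 N, or if a joint passes its speed limit or range.

## Robot

A 6-joint arm with a two-finger parallel gripper is mounted at the origin on the work surface. World frame = base frame: x ahead of the robot, y to its left, z up, the work surface at z = 0. Lengths are in m, angles in rad, forces in N, time in s.
With the tool pointing down it reaches from about 0.3 to 0.775 m from the base axis. Payload 14.6 kg.
Tool frame: the origin (TCP) lies on the mounting face of the last link; the fingertips stand 173 mm ahead of it and the grasp point (between the pads) lies 155 mm ahead of it; z points along the fingers, x is the direction in which the jaws open and shut, and the axes are right-handed (so a half turn about z gives the same grasp; the last joint's range is limited). The gripper opens to 85 mm and grips with 20 to 120 N. Pads are 22 mm wide; open, the fingers measure 114 mm over their backs; the gripper's body (76 mm by 85 mm) begins 54 mm behind the grasp point. The pads swing forward as they close: fully open they stand 13 mm farther back than shut.
Start: joints at [-1.256, 0.3, 1.521, -0, 1.321, -0.067], TCP at [0.205, -0.51, 0.405] pointing down, gripper open.
Joint ranges: [-3.03, 3.03], [-0.79, 2.21], [0.23, 2.52], [-1.04, 4.18], [0, 3.07], [-2.55, 2.55]. Speed limits (rad/s): [2.22, 2.22, 2.57, 3.14, 3.14, 3.14].

## Interface

Orientations are given as [roll, pitch, yaw] about the fixed x, y, z axes, in that order (R = Rz(yaw) Ry(pitch) Rx(roll)).
In Python, from cell import state, get_image, camera_info, finish_job, outline_of, landmark_of gives the robot as it stands. The module is installed in compiled form; this text tells all that it offers.
- The arm moves only by the shell command python3 -m inch 'ROWS' [FORCE]. ROWS is JSON, one flat list of numbers, 7 for each row, row after row: the turn, a rotation vector about the world's x, y, z in degrees, then the shift along the world's x, y, z in mm, then the finger opening in mm, from 0 to 85.4. In form: [wx, wy, wz, tx, ty, tz, hand, wx, wy, wz, tx, ty, tz, hand, ...]. A call has exactly 8 rows; each row shifts and turns the pose as measured when the row begins; what a row does not reach is not made up. A row lasts 1/12 s, in which the tool goes at most 41.7 mm and 7.16 degrees, less where a joint would pass 70% of its speed; a pose out of reach is approached as far as the arm can. A call is refused whole if a number of a shift passes 41.7 or a number of a turn 7.16, either way. A call with a gripper value outside its range is refused whole. The fingers move at their own pace and stop on an object; FORCE is the grip in N (left out, the last holds). Time passes only in rows, so rows that do not move let the fingers close, or fill a call up. It gives the time, the measured TCP pose, the force and the opening at its end, in the units of the state.
- state(): the state, without advancing time (a new reading comes with each control period).
- get_image(name): name is "scene" or "side" or "wrist"; returns the picture (420x560x3 uint8, red, green, blue); there is no depth.
- camera_info(name): a dict with "camera_matrix" (3x3 intrinsics, pixels), "position" and "attitude" of the camera in the world. Camera axes: x right, y down, z forward; pixel columns grow to the right and rows downward; lengths in m; the calibration is good to about 2 mm. The wrist camera is an equidistant fisheye: a pixel r from the principal point sees the ray r / f radians off the axis. A picture is of the moment at which its call begins: read the wrist's pose just before it. camera_info takes no time and is no camera call; for the wrist camera it gives the pose at the moment of the call.
- finish_job(): hands the job in, once; it reports no verdict.
Trained networks look in the newest picture that a camera, given by its name, has taken for a name from the list of things; names that differ only in an ending like _2 or _b are one class to them, and where a whole thing is asked for, a point or a joint stands for the part that bears it (a point fixed in the world has none). Each returns a list of dicts, best first, with "confidence" (0 to 1); they miss things now and then, are a little off and sometimes report something else, mostly with a low value. They report only what shows in the picture. A call takes as long as a camera call. They do not tell look-alikes from the thing itself.
- outline_of(camera, thing): "mask" (420x560 bool, what is visible of it).
- landmark_of(camera, thing): "position" ([x, y, z] in m, in world coordinates, good to about 4 mm: a listed point, or the origin of a listed thing).
The state is a dict: "clock": time; "joint_pos": joint angles; "joint_velocities": joint speeds; "joint_efforts": joint torques, N m; "ee_pos": TCP position; "eef_rot": TCP orientation; "wrist_force": force on the tool from outside, world axes, zero at the start; "torque": the same for the moment, N m; "grip_width": opening from 0.0 (shut) to 1.0 (fully open).
Only numpy, scipy, OpenCV 4.12 (cv2) and the standard library are available. Lean on these libraries where they do the work, as an engineer would, in place of code of your own. Each camera call takes 0.05 s, during which the arm holds its last target.

## Working session

There is one attempt and no reset: what is moved stays moved. The work goes in short steps, Python scripts to look and compute and a shell command to move; the robot and the scene stay as the last step left them, time stands still between calls to the robot, and variables do not carry over. Pictures are saved under pics/ and viewed, and the job is handed in when it is done.

```bash
mkdir -p pics; ls
cat > h.py <<'E'
import numpy as np, cv2
from cell import state,get_image,camera_info,outline_of,landmark_of
def shot(c,n):
    im=get_image(c); cv2.imwrite(f'pics/{n}.png',cv2.cvtColor(im,cv2.COLOR_RGB2BGR)); return im
def lm(c,t):
    for d in landmark_of(c,t): print(c,t,np.round(np.array(d['position'])*1000,1),round(d['confidence'],2))
E
python3 - <<'E'
from h import *
for c in ['scene','side']:
    shot(c,c+'0')
    for t in ['beaker_center','red_holder_center','coaster','tray','rack','blue_holder_center','tin_center','regulator','peg_tips']: lm(c,t)
    i=camera_info(c); print(i)
print(state())
E
```

```text
pics
scene beaker_center [591.1   4.9  51.1] 0.81
scene beaker_center [361.9  74.1  56.2] 0.74
scene beaker_center [675.2 276.6  49.5] 0.68
scene red_holder_center [826.6  66.2  30.6] 0.6
scene red_holder_center [651.    6.8  38.1] 0.58
scene red_holder_center [587.4   6.   10.1] 0.2
scene coaster [588.3   9.9   9.1] 0.59
scene coaster [481.8 355.7  -1.1] 0.27
scene tray [482.  353.3  -1.7] 0.85
scene rack [636.6  17.8   4.4] 0.69
scene blue_holder_center [613.5 174.   38. ] 0.57
scene tin_center [ 643.9 -134.4   25.7] 0.63
scene regulator [ 466.1 -364.    -1.6] 0.94
scene peg_tips [638.1  21.6 205.3] 0.62
{'camera_matrix': array([[411.24793114,   0.        , 280.27206027],
       [  0.        , 411.24793114, 211.6568793 ],
       [  0.        ,   0.        ,   1.        ]]), 'position': array([ 0.83885818, -0.47116309,  0.95789661]), 'attitude': array([-2.56245214,  0.01306924,  0.47079282])}
side beaker_center [361.9  69.6  61. ] 0.95
side beaker_center [678.2 272.4  41.5] 0.86
side beaker_center [588.1   1.2  52.9] 0.78
side beaker_center [481.9 350.6  -2.2] 0.51
side red_holder_c
[... 852 characters left out ...]
94594, -3.02098682])}
{'clock': 1.0, 'joint_pos': array([-1.25562144e+00,  2.99882335e-01,  1.52101618e+00,  4.48523751e-07,
        1.32071469e+00, -6.66301582e-02]), 'joint_velocities': array([-0.00061446, -0.00075931, -0.00148792, -0.00095546, -0.00048754,
        0.000651  ]), 'joint_efforts': array([-1.30061631e-03, -5.43355823e+01, -3.61973476e+01, -1.23965074e-04,
        7.19308409e-04,  1.55073496e-05]), 'ee_pos': array([ 0.20490477, -0.51038831,  0.40468342]), 'eef_rot': array([-3.14159085e+00,  2.04711159e-05, -1.18899139e+00]), 'wrist_force': array([-0.50015635,  0.81843944,  0.30260778]), 'torque': array([-0.01334469, -0.02196568,  0.0388809 ]), 'grip_width': 1.0035592433376765}
```

View pics/scene0.png

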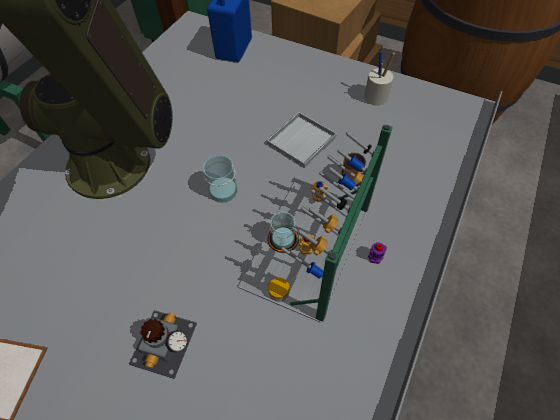

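View pics/side0.png

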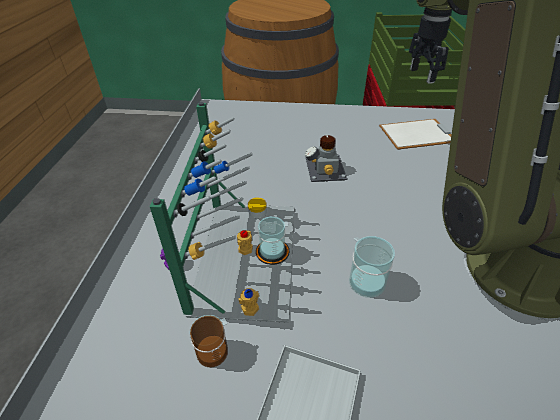

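The scene picture shows the beaker on its coaster at about (283,230), with the red-tipped holder behind it at (307,243). A larger glass sits at (222,178), and the tray is at (300,138). The side picture confirms this and shows the brown glass at (208,342). Next I'll refine the geometry.

```bash
cat >> h.py <<'E'
from scipy.spatial.transform import Rotation as Ro
def cam(c):
    i=camera_info(c); return np.array(i['camera_matrix']),np.array(i['position']),Ro.from_euler('xyz',i['attitude']).as_matrix()
def bp(c,uv,z):
    K,p,R=cam(c); r=R@np.linalg.inv(K)@np.array([uv[0],uv[1],1.]); return (p+r*(z-p[2])/r[2])*1000
def proj(c,P):
    K,p,R=cam(c); q=R.T@(np.array(P)/1000-p); q=K@(q/q[2]); return q[:2]
E
python3 - <<'E'
from h import *
a=cv2.imread('pics/scene0.png')[90:330,220:420]; b=cv2.imread('pics/side0.png')[100:340,130:330]
cv2.imwrite('pics/z1.png',cv2.resize(a,None,fx=3,fy=2.5*1,interpolation=cv2.INTER_CUBIC) if 0 else cv2.resize(a,(500,600),interpolation=cv2.INTER_CUBIC))
cv2.imwrite('pics/z2.png',cv2.resize(b,(500,600),interpolation=cv2.INTER_CUBIC))
i=camera_info('wrist');s=state();Rt=Ro.from_euler('xyz',s['eef_rot'])
print(i['camera_matrix'],Rt.inv().apply(i['position']-s['ee_pos']), (Rt.inv()*Ro.from_euler('xyz',i['attitude'])).as_matrix().round(3))
E
```

```text
[[325.1922621    0.         281.51725931]
 [  0.         325.1922621  208.71861867]
 [  0.           0.           1.        ]] [-0.00067214 -0.07581728  0.03051908] [[ 1.    -0.    -0.   ]
 [ 0.     0.954  0.301]
 [-0.    -0.301  0.954]]
```

View pics/z1.png

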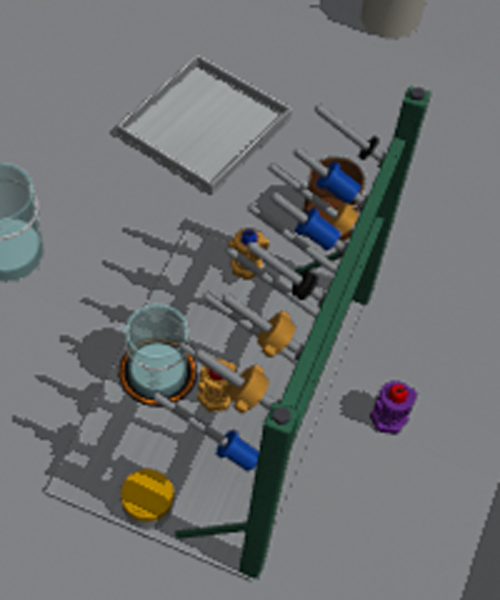

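View pics/z2.png

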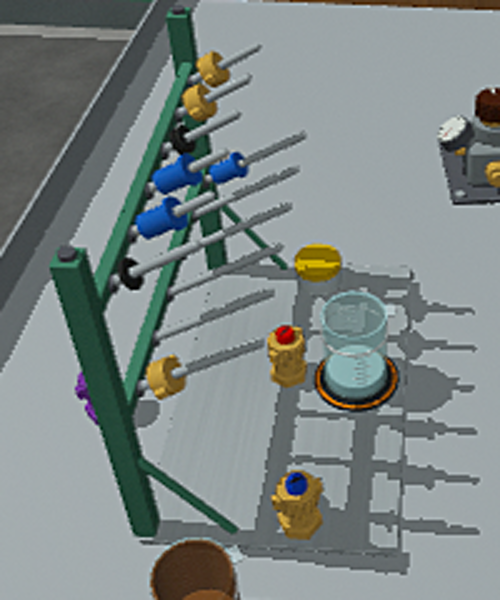

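Run:
```python
from h import *
f=lambda c,u,v,ox,oy,z: print(c,bp(c,(u/2.5+ox,v/2.5+oy),z/1000).round(1))
print('uprights L,R'); 
f('scene',417,93,220,90,316);f('scene',282,414,220,90,316)
f('side',68,254,130,100,316);f('side',180,13,130,100,316)
print('plate front corners');f('scene',183,222,220,90,6);f('scene',46,490,220,90,6);f('side',406,570,130,100,0);f('side',410,270,130,100,6)
print('tray corners');[f('scene',u,v,220,90,20) for u,v in [(113,130),(198,58),(291,108),(211,190)]]
for c in ['scene','side']:
    get_image(c)
    for t in ['coaster','beaker_center']:
        for o in outline_of(c,t)[:3]:
            m=o['mask'].astype(np.uint8); ys,xs=np.nonzero(m); print(c,t,o['confidence'],xs.min(),xs.max(),ys.min(),ys.max(),m.sum())
# orange ring fit
for c,z in [('scene',.009),('side',.009)]:
    im=get_image(c); h=cv2.cvtColor(im,cv2.COLOR_RGB2HSV)
    u0,v0=proj(c,(589,6,9)); print(u0,v0)
    m=cv2.inRange(h,(3,90,60),(18,255,255)); 
    yy,xx=np.mgrid[:420,:560]; ys,xs=np.nonzero((m>0)&(np.hypot(xx-u0,yy-v0)<24))
    P=np.array([bp(c,(x,y),z)[:2] for x,y in zip(xs,ys)])
    d=np.hypot(*(P-[589,6]).T); print(len(P),np.percentile(d,[5,25,50,75,95]))
    from scipy.optimize import least_squares
    r=least_squares(lambda q:np.hypot(P[:,0]-q[0],P[:,1]-q[1])-q[2],[589,6,40],loss='soft_l1'); print(c,r.x)
```

```text
uprights L,R
scene [747.3 193.9 316. ]
scene [ 764.2 -141.5  316. ]
side [745.  194.2 316. ]
side [ 758.5 -133.9  316. ]
plate front corners
scene [527.2 196.9   6. ]
scene [ 552.4 -164.3    6. ]
side [521.4 208.3  -0. ]
side [ 548.1 -154.1    6. ]
tray corners
scene [392.6 276.8  20. ]
scene [432.1 435.6  20. ]
scene [573.7 407.2  20. ]
scene [540.5 244.2  20. ]
scene coaster 0.69 268 298 232 252 161
scene beaker_center 0.77 203 237 155 202 1305
scene beaker_center 0.76 269 294 212 247 758
scene beaker_center 0.63 342 365 153 184 128
side coaster 0.83 256 289 244 264 280
side coaster 0.68 247 266 198 217 351
side beaker_center 0.96 190 228 315 366 1582
side beaker_center 0.55 349 394 236 297 2158
side beaker_center 0.52 248 266 198 217 326
282.5997839576669 237.55512731422004
167 [36.11419434 38.11594688 40.23067497 54.04988754 62.6819635 ]
scene [595.71400761   8.19363462  43.11851024]
272.08025214435986 249.41626648839394
107 [36.20524175 37.8834517  39.54468085 40.74488059 43.11549843]
side [589.20578479   8.34971456  38.3389562 ]
```

```bash
cat >> h.py <<'E'
def tgtR(phi,tilt=35): return Ro.from_euler('z',phi,degrees=True)*Ro.from_euler('y',-tilt,degrees=True)*Ro.from_euler('z',90,degrees=True)*Ro.from_euler('x',180,degrees=True)
def need(gp,phi,tilt=35):
    "remaining shift mm & rotvec deg to put grasp point gp(mm)"
    s=state(); R=tgtR(phi,tilt); d=R.apply([0,0,1]); t=np.array(gp)-155*d
    cur=Ro.from_euler('xyz',s['eef_rot']); g=s['ee_pos']*1000+155*cur.apply([0,0,1])
    print('t',round(s['clock'],2),'gp now',g.round(1),'TCP',(s['ee_pos']*1000).round(1),'shift',(t-s['ee_pos']*1000).round(1),'rot',np.degrees((R*cur.inv()).as_rotvec()).round(2),'dir',d.round(3),'F',s['wrist_force'].round(1),'grip',round(s['grip_width'],3),'j',s['joint_pos'].round(2))
E
python3 -m inch '[0,0,7,10,21,-4,85, 0,0,7,10,21,-4,85, 0,0,7,10,21,-4,85, 0,0,7,10,21,-4,85, 0,0,7,10,21,-4,85, 0,0,7,10,21,-4,85, 0,0,7,10,21,-4,85, 0,0,7,10,21,-4,85]' 40
python3 -m inch '[0,0,7,10,21,-4,85, 0,0,7,10,21,-4,85, 0,0,7,10,21,-4,85, 0,0,7,10,21,-4,85, 0,0,7,10,21,-4,85, 0,0,7,10,21,-4,85, 0,0,7,10,21,-4,85, 0,0,7,10,21,-4,85]'
python3 -c "
from h import *
need((520,5,170),3)"
```

```text
clock: 2.07
ee_pos: [0.2853, -0.3378, 0.3716]
eef_rot: [3.14, -0.002, -0.192]
wrist_force: [1.0, -0.2, 0.1]
grip_width: 0.996
clock: 2.73
ee_pos: [0.3675, -0.1607, 0.3393]
eef_rot: [3.137, -0.004, 0.808]
wrist_force: [-0.1, -0.1, -1.0]
grip_width: 1.0
t 2.73 gp now [ 368.4 -160.8  184.3] TCP [ 367.5 -160.7  339.3] shift [ 63.7 161.1 -42.4] rot [-12.62 -33.4   45.19] dir [ 0.573  0.03  -0.819] F [-0.1 -0.1 -1. ] grip 1.0 j [-0.5   0.04  1.99  0.    1.11 -1.31]
```

```bash
python3 -m inch '[0,0,6.7,10,20,0,85, 0,0,6.7,10,20,0,85, 0,0,6.7,10,20,0,85, 0,0,6.7,10,20,0,85, 0,0,6.7,10,20,0,85, 0,0,6.7,8,20,0,85, 0,0,6.7,5,20,0,85, 0.4,-7,0,0,18,-6,85]'
python3 -m inch '[0.4,-7,0,0,0,-8,85, 0.4,-7,0,0,0,-8,85, 0.4,-7,0,0,0,-8,85, 0.4,-7,0,0,0,-8,85, 0,0,0,0,0,0,85, 0,0,0,0,0,0,85, 0,0,0,0,0,0,85, 0,0,0,0,0,0,85]'
python3 - <<'E'
from h import *
shot('wrist','w1')
for t in ['beaker_center','red_holder_center','coaster']: lm('wrist',t)
need((520,5,170),3)
E
```

```text
clock: 3.4
ee_pos: [0.4338, 0.0068, 0.3342]
eef_rot: [3.015, 0.002, 1.678]
wrist_force: [1.8, -0.9, -0.5]
grip_width: 0.993
clock: 4.07
ee_pos: [0.4338, 0.0106, 0.3022]
eef_rot: [2.518, 0.029, 1.675]
wrist_force: [-0.6, -0.8, -1.2]
grip_width: 0.995
wrist beaker_center [589.2   3.1  49.5] 0.81
wrist beaker_center [679.8 276.   42.2] 0.56
wrist red_holder_center [826.2  67.5  29.2] 0.97
wrist red_holder_center [620.6 179.2  37.6] 0.71
t 4.27 gp now [524.5  16.4 176.5] TCP [433.7  10.6 302. ] shift [ -2.5 -10.3  -5. ] rot [ 1.59  1.01 -2.98] dir [ 0.573  0.03  -0.819] F [-0.5 -0.2 -0.6] grip 0.997 j [-0.07  0.1   2.06  0.23  0.37 -1.94]
```

View pics/w1.png

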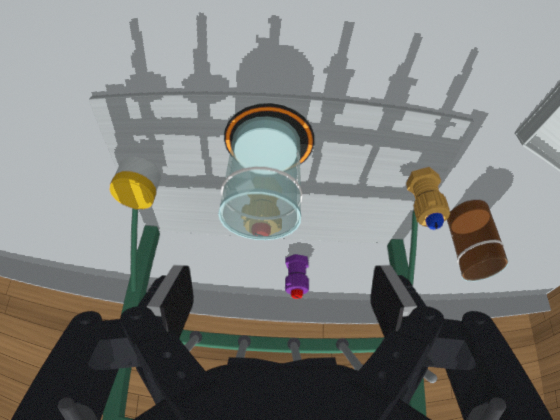

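```bash
python3 -m inch '[0.8,0.5,-1.5,3,-6,-7,85, 0.8,0.5,-1.5,3,-6,-8,85, 0,0,0,3,-2,-8,85, 0,0,0,0,0,-4,85, 0,0,0,0,0,0,85, 0,0,0,0,0,0,85, 0,0,0,0,0,0,85, 0,0,0,0,0,0,85]'
python3 - <<'E'
from h import *
shot('wrist','w2')
for t in ['beaker_center','red_holder_center','coaster']: lm('wrist',t)
need((532,.5,148),3)
need((589.5,3.5,66),3)
E
```

```text
clock: 4.93
ee_pos: [0.4437, -0.006, 0.2716]
eef_rot: [2.537, -0.006, 1.612]
wrist_force: [0.7, 0.8, -0.3]
grip_width: 0.998
wrist beaker_center [679.7 275.8  40.4] 0.81
wrist red_holder_center [827.1  64.   31.2] 0.97
wrist red_holder_center [615.8 178.1  36.5] 0.7
t 5.13 gp now [531.9  -1.5 144.3] TCP [443.8  -5.9 271.8] shift [-0.5  1.8  3.2] rot [-0.33 -0.33  0.62] dir [ 0.573  0.03  -0.819] F [-0.2  0.2 -0.1] grip 0.994 j [-0.11  0.18  2.06  0.29  0.32 -1.97]
t 5.13 gp now [531.9  -1.5 144.3] TCP [443.8  -5.9 271.8] shift [ 57.    4.8 -78.8] rot [-0.33 -0.33  0.62] dir [ 0.573  0.03  -0.819] F [-0.2  0.2 -0.1] grip 0.994 j [-0.11  0.18  2.06  0.29  0.32 -1.97]
```

View pics/w2.png

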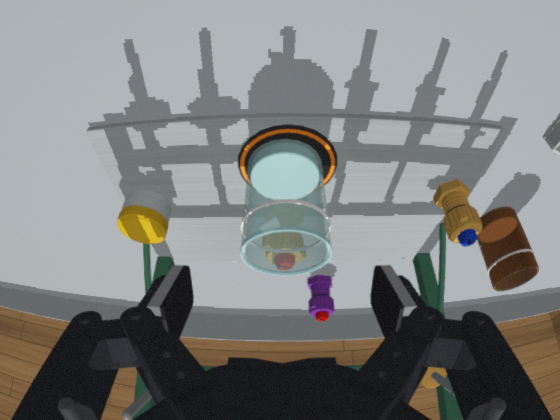

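```bash
python3 -m inch '[0,0,0.3,11,1,-15,85, 0,0,0.3,11,1,-15,85, 0,0,0,11,1,-15,85, 0,0,0,10,1,-14,85, 0,0,0,7,0.5,-10,85, 0,0,0,5,0.5,-7,85, 0,0,0,2,0,-3,85, 0,0,0,0,0,0,85]'
python3 - <<'E'
from h import *
shot('wrist','w3');shot('side','s3')
need((589.5,3.5,66),3)
E
```

```text
clock: 5.8
ee_pos: [0.5034, -0.0002, 0.1911]
eef_rot: [2.531, -0.005, 1.624]
wrist_force: [-0.2, -0.3, -0.6]
grip_width: 0.998
t 5.9 gp now [592.    5.1  65. ] TCP [ 5.032e+02 -2.000e-01  1.919e+02] shift [-2.5 -0.9  1.1] rot [-0.27  0.01 -0.03] dir [ 0.573  0.03  -0.819] F [ 0.4 -0.4  0. ] grip 0.993 j [-0.09  0.45  1.94  0.51  0.17 -2.18]
```

View pics/w3.png

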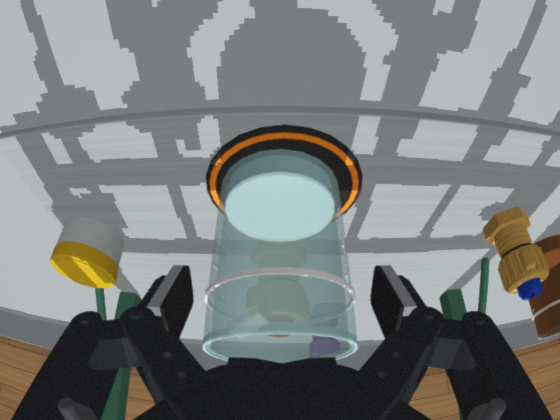

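View pics/s3.png

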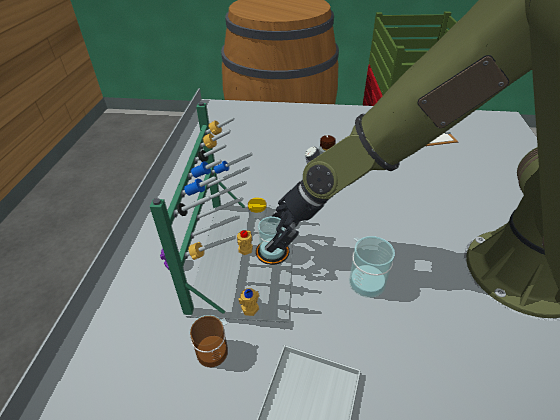

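```bash
python3 -m inch '[0,5,0,10,0,7,85, 0,5,0,10,0,7,85, 0,5,0,10,0,7,85, 0,0,0,0,0,0,85, 0,0,0,0,0,0,85, 0,0,0,0,0,0,85, 0,0,0,0,0,0,85, 0,0,0,0,0,0,85]'
python3 - <<'E'
from h import *
need((589.5,3.5,66),3,20)
E
```

```text
clock: 6.57
ee_pos: [0.5289, -0.0002, 0.2146]
eef_rot: [2.769, -0.018, 1.621]
wrist_force: [-0.0, -0.6, -0.0]
grip_width: 0.997
t 6.57 gp now [585.1   5.3  70.3] TCP [ 5.289e+02 -2.000e-01  2.146e+02] shift [ 7.7  0.9 -2.9] rot [-1.11  1.3   0.13] dir [ 0.342  0.018 -0.94 ] F [-0.  -0.6 -0. ] grip 0.997 j [-0.08  0.46  1.82  0.13  0.5  -1.8 ]
```

```bash
python3 -m inch '[-0.6,0.7,0,4,0,-2,85, -0.5,0.6,0,4,0,-2,85, 0,0,0,0,0,0,85, 0,0,0,0,0,0,62, 0,0,0,0,0,0,55, 0,0,0,0,0,0,50, 0,0,0,0,0,0,50, 0,0,0,0,0,0,50]' 35
python3 - <<'E'
from h import *
need((589.5,3.5,66),3,20)
E
```

```text
clock: 7.23
ee_pos: [0.537, -0.0001, 0.2095]
eef_rot: [2.793, 0.001, 1.621]
wrist_force: [-0.2, -0.7, 0.2]
grip_width: 0.731
t 7.23 gp now [589.9   2.4  63.8] TCP [ 5.370e+02 -1.000e-01  2.095e+02] shift [-0.5  0.8  2.2] rot [ 0.09 -0.04  0.11] dir [ 0.342  0.018 -0.94 ] F [-0.2 -0.7  0.2] grip 0.731 j [-0.07  0.48  1.79  0.08  0.52 -1.76]
```

```bash
python3 -m inch '[0,0,0,0,0,0,50, 0,0,0,0,0,0,50, 0,0,0,0,0,4,50, 0,0,0,0,0,6,50, 0,0,0,0,0,10,50, 0,0,0,0,0,12,50, 0,0,0,-10,0,12,50, 0,0,0,0,0,0,50]'
python3 - <<'E'
from h import *
shot('wrist','w4')
need((589.5,3.5,66),3,20)
E
```

```text
clock: 7.9
ee_pos: [0.5262, -0.0, 0.2567]
eef_rot: [2.797, 0.001, 1.621]
wrist_force: [0.2, 0.5, -1.0]
grip_width: 0.731
t 7.95 gp now [579.1   2.4 110.1] TCP [ 5.267e+02 -1.000e-01  2.560e+02] shift [  9.9   0.8 -44.3] rot [ 0.07 -0.22  0.12] dir [ 0.342  0.018 -0.94 ] F [-0.3  0.2 -1.4] grip 0.731 j [-0.08  0.38  1.8   0.07  0.62 -1.75]
```

View pics/w4.png

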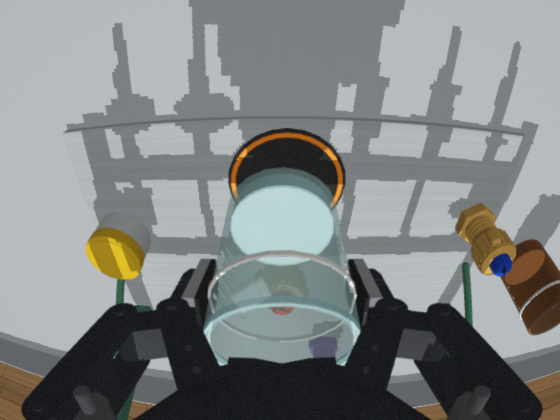

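```bash
python3 -m inch '[0,0,0,-15,-6,0,50, 0,0,-4,-15,-18,0,50, 0,0,-4,-11,-24,0,50, 0,0,-4,-9,-26,0,50, 0,0,-4,-8,-26,0,50, 0,0,-4,-8,-26,0,50, 0,0,-4,-6,-22,0,50, 0,0,0,-4,-16,-5,50]'
python3 - <<'E'
from h import *
need((500,-190,56),-21,20)
E
```

```text
clock: 8.62
ee_pos: [0.4488, -0.1679, 0.2511]
eef_rot: [2.794, 0.001, 1.187]
wrist_force: [0.7, 0.3, -1.9]
grip_width: 0.729
t 8.62 gp now [ 497.7 -187.7  105.3] TCP [ 448.8 -167.9  251.1] shift [  1.7  -3.1 -49.4] rot [ 0.01 -0.12  0.97] dir [ 0.319 -0.123 -0.94 ] F [ 0.7  0.3 -1.9] grip 0.729 j [-0.44  0.3   1.93  0.03  0.56 -1.65]
```

```bash
python3 -m inch '[0,0,0,0,0,-10,50, 0,0,0,0,0,-12,50, 0,0,0,0,0,-10,50, 0,0,0,0,0,-7,50, 0,0,0,0,0,-4,50, 0,0,0,0,0,-2,50, 0,0,0,0,0,0,50, 0,0,0,0,0,0,50]'
python3 - <<'E'
from h import *
shot('side','s5')
need((500,-190,54.8),-21,20)
E
```

```text
clock: 9.28
ee_pos: [0.4491, -0.1693, 0.2011]
eef_rot: [2.797, 0.001, 1.185]
wrist_force: [-0.2, 0.9, -1.4]
grip_width: 0.731
t 9.33 gp now [ 497.6 -189.2   55.3] TCP [ 449.1 -169.3  201.2] shift [ 1.4 -1.7 -0.8] rot [-0.05 -0.25  1.11] dir [ 0.319 -0.123 -0.94 ] F [-0.5 -0.5 -2.8] grip 0.728 j [-0.44  0.4   1.95  0.04  0.45 -1.66]
```

View pics/s5.png

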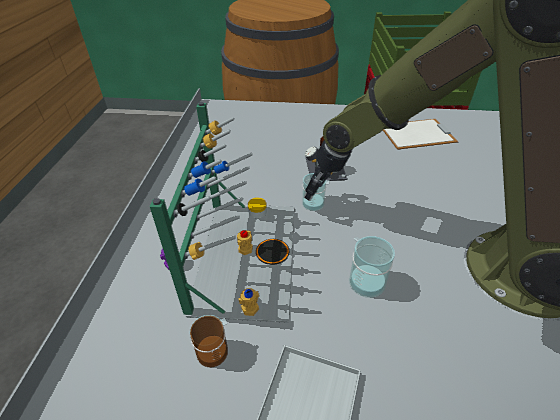

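Beaker is held upright just above the table at about (313,190). I'll creep down until it touches.

```bash
python3 -m inch '[0,0,0,0,0,-0.8,50, 0,0,0,0,0,-0.4,50, 0,0,0,0,0,0,50, 0,0,0,0,0,0,50, 0,0,0,0,0,0,50, 0,0,0,0,0,0,50, 0,0,0,0,0,0,50, 0,0,0,0,0,0,50]'
python3 - <<'E'
from h import *
need((500,-190,54.8),-21,20)
E
```

```text
clock: 10.0
ee_pos: [0.4495, -0.1693, 0.2015]
eef_rot: [2.794, 0.001, 1.185]
wrist_force: [1.0, -0.1, -1.8]
grip_width: 0.732
t 10.0 gp now [ 498.5 -189.3   55.8] TCP [ 449.5 -169.3  201.5] shift [ 1.  -1.7 -1.1] rot [ 0.03 -0.08  1.08] dir [ 0.319 -0.123 -0.94 ] F [ 1.  -0.1 -1.8] grip 0.732 j [-0.44  0.4   1.95  0.04  0.44 -1.66]
```

```bash
python3 -m inch '[0,0,0,0,0,-1,50, 0,0,0,0,0,-1,50, 0,0,0,0,0,0,50, 0,0,0,0,0,0,50, 0,0,0,0,0,0,50, 0,0,0,0,0,0,50, 0,0,0,0,0,0,50, 0,0,0,0,0,0,50]'
python3 - <<'E'
from h import *
for i in range(4): get_image('side'); need((500,-190,54.8),-21,20)
E
```

```text
clock: 10.67
ee_pos: [0.4499, -0.1695, 0.2004]
eef_rot: [2.791, 0.001, 1.185]
wrist_force: [0.2, 0.5, 0.3]
grip_width: 0.729
t 10.72 gp now [ 499.1 -189.6   54.8] TCP [ 449.9 -169.5  200.4] shift [ 0.6 -1.5  0.1] rot [0.08 0.05 1.08] dir [ 0.319 -0.123 -0.94 ] F [ 0.5  0.  -0.5] grip 0.733 j [-0.44  0.4   1.95  0.04  0.44 -1.66]
t 10.77 gp now [ 499.1 -189.6   54.8] TCP [ 449.9 -169.4  200.4] shift [ 0.6 -1.6  0.1] rot [0.08 0.05 1.08] dir [ 0.319 -0.123 -0.94 ] F [ 0.3  0.5 -0.7] grip 0.732 j [-0.44  0.4   1.95  0.04  0.44 -1.66]
t 10.82 gp now [ 499.1 -189.6   54.8] TCP [ 449.8 -169.4  200.3] shift [ 0.7 -1.6  0.1] rot [0.08 0.04 1.08] dir [ 0.319 -0.123 -0.94 ] F [ 0.4  0.  -0. ] grip 0.73 j [-0.44  0.4   1.95  0.04  0.44 -1.66]
t 10.87 gp now [ 499.1 -189.6   54.8] TCP [ 449.9 -169.4  200.4] shift [ 0.6 -1.6  0.1] rot [0.08 0.04 1.08] dir [ 0.319 -0.123 -0.94 ] F [0.5 0.4 0. ] grip 0.727 j [-0.44  0.4   1.95  0.04  0.44 -1.66]
```

```bash
python3 -m inch '[0,0,0,0,0,0,66, 0,0,0,0,0,0,74, 0,0,0,0,0,0,82, 0,0,0,0,0,0,85, 0,0,0,0,0,0,85, 0,0,0,-3,1,9,85, 0,0,0,-6,2,18,85, 0,0,0,-8,3,24,85]'
python3 -m inch '[0,0,0,-9,4,26,85, 0,0,0,-9,4,26,85, 0,0,4,0,14,10,85, 0,0,4,0,20,0,85, 0,0,4,0,25,0,85, 0,0,4,0,25,0,85, 0,0,4,0,25,0,85, 0,0,4,0,25,0,85]'
python3 - <<'E'
from h import *
shot('wrist','w6');shot('side','s6');shot('scene','c6')
for c in ['wrist','side','scene']:
    lm(c,'red_holder_center'); lm(c,'beaker_center');lm(c,'coaster')
need((600,5,150),3,32)
E
```

```text
clock: 11.53
ee_pos: [0.432, -0.1632, 0.2501]
eef_rot: [2.798, 0.001, 1.185]
wrist_force: [1.2, -0.4, 0.6]
grip_width: 0.995
clock: 12.2
ee_pos: [0.409, -0.0179, 0.3254]
eef_rot: [2.784, 0.003, 1.614]
wrist_force: [1.3, -0.1, -0.2]
grip_width: 0.993
wrist red_holder_center [825.9  66.4  30.5] 0.88
wrist red_holder_center [657.9   9.8  38.3] 0.78
wrist beaker_center [676.9 278.3  41.2] 0.96
wrist beaker_center [360.3  71.4  57.1] 0.91
wrist beaker_center [ 498.2 -188.1   40.6] 0.79
wrist coaster [585.    7.7   6.9] 0.85
side red_holder_center [655.9   7.3  38.5] 0.6
side red_holder_center [648.4  17.9 208.9] 0.53
side beaker_center [362.2  68.5  59.4] 0.78
side beaker_center [ 498.8 -190.8   43.9] 0.75
side beaker_center [678.4 268.5  42.9] 0.57
side coaster [590.    5.4   8.8] 0.93
scene red_holder_center [651.    8.1  37.2] 0.67
scene red_holder_center [827.   66.4  32.7] 0.55
scene beaker_center [361.9  76.5  52.9] 0.89
scene beaker_center [ 501.7 -190.6   41.7] 0.62
scene beaker_center [674.  274.7  46.4] 0.61
scene coaster [586.1   5.9   7. ] 0.89
t 12.8 gp now [463.5 -17.8 179.3] TCP [409.6 -19.5 324.5] shift [108.4  20.2 -43.1] rot [  0.7  -11.59   0.78] dir [ 0.529  0.028 -0.848] F [-0.3  0.8 -0.3] grip 1.0 j [-0.15  0.03  2.05  0.09  0.71 -1.82]
```

View pics/w6.png

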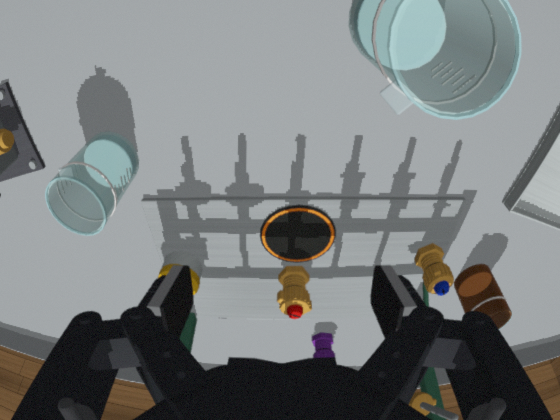

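View pics/s6.png

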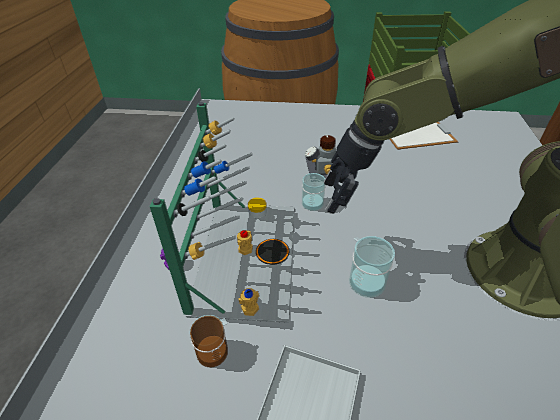

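Run:
```python
from h import *
from scipy.optimize import least_squares
i=camera_info('wrist');Kw=i['camera_matrix'];pw=i['position'];Rw=Ro.from_euler('xyz',i['attitude']).as_matrix()
def bpw(uv,z):
    d=np.array(uv)-Kw[:2,2]; r=np.hypot(*d); th=r/Kw[0,0]; ray=Rw@np.r_[np.sin(th)*d/r,np.cos(th)]
    return (pw+ray*(z-pw[2])/ray[2])*1000
for c,n in [('scene','c6'),('side','s6'),('wrist','w6')]:
    im=cv2.cvtColor(cv2.imread(f'pics/{n}.png'),cv2.COLOR_BGR2HSV); m=cv2.inRange(im,(3,110,60),(18,255,255))
    f=(lambda u:bpw(u,.009)) if c=='wrist' else (lambda u:bp(c,u,.009))
    ys,xs=np.nonzero(m); P=np.array([f((x,y))[:2] for x,y in zip(xs,ys)]); d=np.hypot(P[:,0]-588,P[:,1]-7); P=P[(d<45)&(d>30)]
    r=least_squares(lambda q:np.hypot(P[:,0]-q[0],P[:,1]-q[1])-q[2],[588,7,38],loss='soft_l1'); print(c,len(P),r.x.round(1),np.abs(r.fun).mean())
a=cv2.imread('pics/w6.png')[220:340,240:360]; b=cv2.imread('pics/s6.png')[215:275,215:275]; e=cv2.imread('pics/c6.png')[210:270,280:340]
cv2.imwrite('pics/z6.png',np.hstack([cv2.resize(x,(266,266),interpolation=cv2.INTER_CUBIC) for x in (a,b,e)]))
```

```text
Traceback (most recent call last):
  File "h.py", line 11, in bp
    K,p,R=cam(c); r=R@np.linalg.inv(K)@np.array([uv[0],uv[1],1.]); return (p+r*(z-p[2])/r[2])*1000
          ~~~^^^
  File "h.py", line 9, in cam
    i=camera_info(c); return np.array(i['camera_matrix']),np.array(i['position']),Ro.from_euler('xyz',i['attitude']).as_matrix()
ValueError: time passes only in moves, steps and waits
```

Run:
```python
import h
from h import *
from scipy.optimize import least_squares
cams={c:cam(c) for c in ['scene','side','wrist']}
h.cam=lambda c:cams[c]
Kw,pw,Rw=cams['wrist']
def bpw(uv,z):
    d=np.array(uv)-Kw[:2,2]; r=np.hypot(*d); th=r/Kw[0,0]; ray=Rw@np.r_[np.sin(th)*d/r,np.cos(th)]
    return (pw+ray*(z-pw[2])/ray[2])*1000
for c,n in [('scene','c6'),('side','s6'),('wrist','w6')]:
    im=cv2.cvtColor(cv2.imread(f'pics/{n}.png'),cv2.COLOR_BGR2HSV); m=cv2.inRange(im,(3,110,60),(18,255,255))
    f=(lambda u:bpw(u,.009)) if c=='wrist' else (lambda u:h.bp(c,u,.009))
    ys,xs=np.nonzero(m); P=np.array([f((x,y))[:2] for x,y in zip(xs,ys)]); d=np.hypot(P[:,0]-588,P[:,1]-7); P=P[(d<45)&(d>30)]
    r=least_squares(lambda q:np.hypot(P[:,0]-q[0],P[:,1]-q[1])-q[2],[588,7,38],loss='soft_l1'); print(c,len(P),r.x.round(1),np.abs(r.fun).mean())
a=cv2.imread('pics/w6.png')[220:340,240:360]; b=cv2.imread('pics/s6.png')[215:275,215:275]; e=cv2.imread('pics/c6.png')[210:270,280:340]
cv2.imwrite('pics/z6.png',np.hstack([cv2.resize(x,(266,266),interpolation=cv2.INTER_CUBIC) for x in (a,b,e)]))
```

```text
scene 137 [589.3   5.2  37.8] 1.3505302320242578
side 144 [588.9   9.   37.9] 1.2346983340599291
wrist 758 [586.7   4.2  37.7] 1.3041905470404371
```

View pics/z6.png

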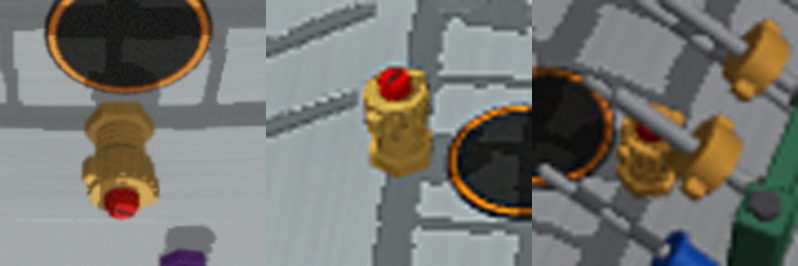

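```bash
python3 -m inch '[0.2,-3,0.2,20,4,-12,85, 0.2,-3,0.2,20,4,-12,85, 0.2,-3,0.2,20,4,-12,85, 0,-2,0,20,4,-12,85, 0,0,0,20,3,-12,85, 0,0,0,16,2,-10,85, 0,0,0,0,0,0,85, 0,0,0,0,0,0,85]'
python3 - <<'E'
from h import *
shot('wrist','w7')
need((608,6,123),3,32)
lm('wrist','red_holder_center'); lm('wrist','coaster')
a=cv2.imread('pics/w7.png')[80:380,100:500];cv2.imwrite('pics/z7.png',cv2.resize(a,(800,600),interpolation=cv2.INTER_CUBIC))
E
```

```text
clock: 13.47
ee_pos: [0.5305, 0.0007, 0.2508]
eef_rot: [2.583, 0.002, 1.615]
wrist_force: [-0.4, -0.0, 0.4]
grip_width: 1.0
t 13.52 gp now [612.4   4.1 119.5] TCP [530.3   0.6 250.9] shift [-4.3  1.1  3.5] rot [0.09 0.01 0.45] dir [ 0.529  0.028 -0.848] F [-0.4 -0.4 -1. ] grip 0.998 j [-0.08  0.38  1.83  0.17  0.37 -1.84]
wrist red_holder_center [653.7  12.2  35.5] 0.65
wrist red_holder_center [826.7  65.9  32.4] 0.64
wrist coaster [584.    4.9   5.1] 0.64
```

View pics/z7.png

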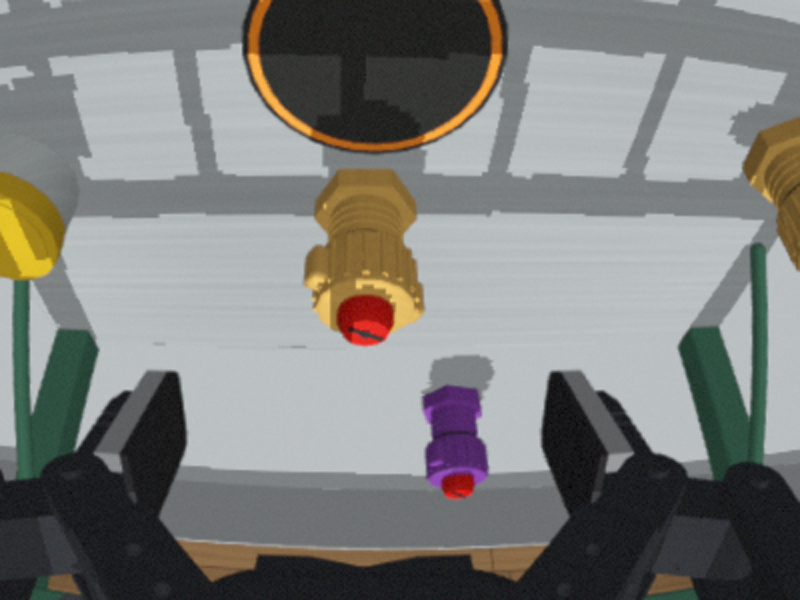

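```bash
cat >> h.py <<'E'
def bpw(uv,z,C=None):
    Kw,pw,Rw=C or cam('wrist')
    d=np.array(uv)-Kw[:2,2]; r=np.hypot(*d); th=r/Kw[0,0]; ray=Rw@np.r_[np.sin(th)*d/r,np.cos(th)]
    return (pw+ray*(z-pw[2])/ray[2])*1000
E
python3 - <<'E'
from h import *
C=cam('wrist')
for n,u,v,z in [('earL',305,268,.049),('earR',423,300,.049),('earR',423,300,.055),('slot',348,327,.067),('slot',383,340,.067),('tiptop',365,328,.067),('capL',313,305,.058),('capR',423,312,.058),('footL',316,208,.016),('footR',415,210,.016),('tip base',365,318,.06)]:
    print(n,bpw((u/2+100,v/2+80),z,C).round(1))
a=cv2.imread('pics/w7.png')[150:270,220:340];cv2.imwrite('pics/z8.png',cv2.resize(a,(600,600),interpolation=cv2.INTER_CUBIC))
E
```

```text
earL [645.9 -13.6  49. ]
earR [661.8  27.4  49. ]
earR [653.7  26.1  55. ]
slot [653.3   1.1  67. ]
slot [660.4  12.9  67. ]
tiptop [653.6   6.6  67. ]
capL [654.2 -10.6  58. ]
capR [656.5  26.3  58. ]
footL [651.  -11.7  16. ]
footR [650.4  25.   16. ]
tip base [658.    6.8  60. ]
```

View pics/z8.png

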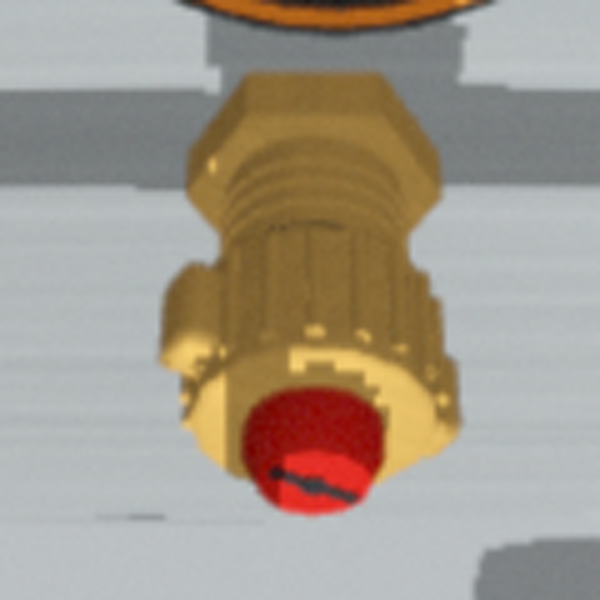

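```bash
python3 -m inch '[0,0.5,-5.7,2,11,0,85, 0,0.5,-5.7,3,11,0,85, 0,0.5,-5.7,3,11,0,85, 0,0.5,-5.7,3,11,-2,85, 0,0,0,0,0,0,85, 0,0,0,0,0,0,85, 0,0,0,0,0,0,85, 0,0,0,0,0,0,85]'
python3 - <<'E'
from h import *
shot('wrist','w9')
need((617.5,21,114),-20,30)
lm('wrist','red_holder_center'); lm('wrist','coaster')
a=cv2.imread('pics/w9.png')[80:380,100:500];cv2.imwrite('pics/z9.png',cv2.resize(a,(800,600),interpolation=cv2.INTER_CUBIC))
E
```

```text
clock: 14.28
ee_pos: [0.5351, 0.0303, 0.2551]
eef_rot: [2.606, 0.004, 1.34]
wrist_force: [0.3, -0.1, -0.4]
grip_width: 0.996
t 14.33 gp now [612.   11.6 121.8] TCP [535.2  30.2 255.1] shift [ 9.5 17.3 -6.9] rot [ 0.39  0.58 -6.73] dir [ 0.47  -0.171 -0.866] F [-0.4  0.1 -0.3] grip 0.999 j [ 0.    0.39  1.81 -0.29  0.44 -1.1 ]
wrist red_holder_center [825.   67.2  30.1] 0.72
wrist coaster [587.1   7.9   7.1] 0.97
```

View pics/z9.png

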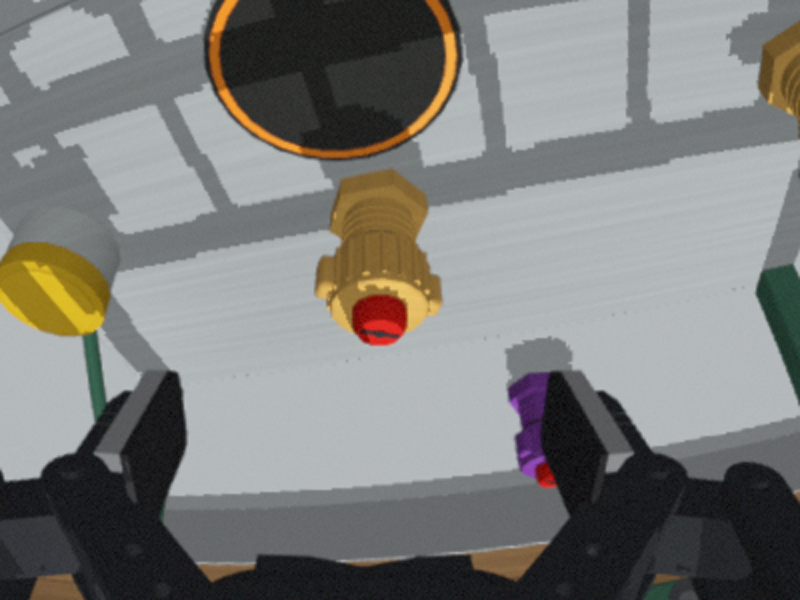

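```bash
python3 -m inch '[0.2,0.3,-4,5,9,-3,85, 0.2,0.3,-4,5,9,-3,85, 0,0,-2,0,0,0,85, 0,0,0,0,0,0,85, 0,0,0,0,0,0,85, 0,0,0,0,0,0,85, 0,0,0,0,0,0,85, 0,0,0,0,0,0,85]'
python3 - <<'E'
from h import *
C=cam('wrist');shot('wrist','w10')
need((617.5,21,114),-20,30)
lm('wrist','red_holder_center'); lm('wrist','coaster')
import pickle;pickle.dump(C,open('C10.p','wb'))
a=cv2.imread('pics/w10.png')[150:350,180:380];cv2.imwrite('pics/z10.png',cv2.resize(a,(600,600),interpolation=cv2.INTER_CUBIC))
E
```

```text
clock: 15.1
ee_pos: [0.5453, 0.047, 0.2487]
eef_rot: [2.62, 0.002, 1.163]
wrist_force: [0.9, 0.4, -0.0]
grip_width: 0.994
t 15.15 gp now [616.2  16.2 114.4] TCP [545.3  47.  248.7] shift [-0.6  0.5 -0.5] rot [ 0.06 -0.11  3.36] dir [ 0.47  -0.171 -0.866] F [-1.  -0.7  0.8] grip 0.994 j [ 0.05  0.43  1.77 -0.47  0.51 -0.76]
wrist coaster [584.6   7.    6.6] 0.74
```

View pics/z10.png

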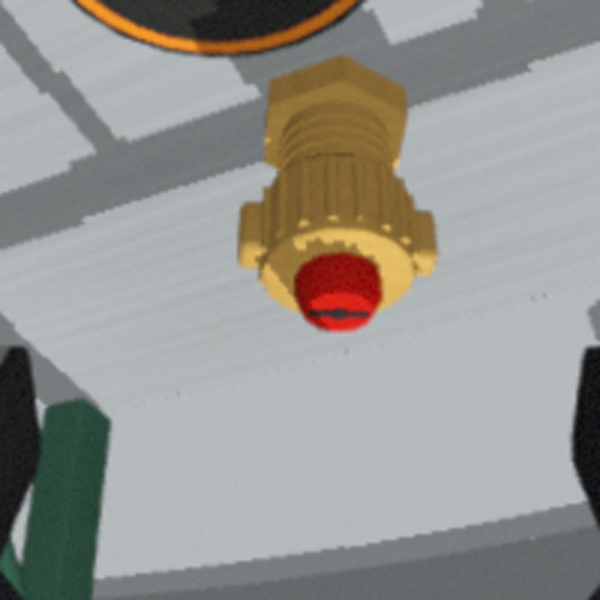

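```bash
python3 - <<'E'
from h import *
import pickle;C=pickle.load(open('C10.p','rb'))
q=lambda u,v,z:bpw((u/3+180,v/3+150),z,C)
for n,u,v,z in [('earL',238,235,.047),('earR',437,240,.047),('footL',266,130,.016),('footR',405,130,.016),('tip',339,300,.065),('fc',338,62,.006)]: print(n,q(u,v,z).round(1))
E
python3 -c "
from h import *
need((655,7.3,44),-23.4,30)"
```

```text
earL [645.2 -13.2  47. ]
earR [664.6  27.1  47. ]
footL [645.4  -7.3  16. ]
footR [658.7  23.7  16. ]
tip [653.5   7.3  65. ]
fc [640.2  13.8   6. ]
t 15.25 gp now [616.2  16.2 114.3] TCP [545.3  47.1 248.7] shift [ 38.5  -9.  -70.4] rot [ 0.05 -0.11 -0.02] dir [ 0.459 -0.199 -0.866] F [-0.6  0.3 -0.2] grip 0.994 j [ 0.05  0.43  1.77 -0.47  0.51 -0.76]
```

```bash
python3 -m inch '[0,0,0,5,2,-8,85, 0,0,0,7,1,-12,85, 0,0,0,7,-3,-13,85, 0,0,0,7,-3,-13,85, 0,0,0,6,-3,-11,85, 0,0,0,4,-2,-8,85, 0,0,0,2,-1,-5,85, 0,0,0,0,0,0,85]'
python3 - <<'E'
from h import *
shot('wrist','w11');shot('side','s11')
need((655,7.3,44),-23.4,30)
E
```

```text
clock: 15.92
ee_pos: [0.5862, 0.0385, 0.1726]
eef_rot: [2.619, 0.0, 1.164]
wrist_force: [-0.7, 0.3, -1.2]
grip_width: 1.0
t 16.02 gp now [657.3   8.   39.7] TCP [586.1  38.6 173.9] shift [-2.2 -0.6  4.3] rot [ 0.    0.02 -0.12] dir [ 0.459 -0.199 -0.866] F [-0.1  0.1 -0.3] grip 0.996 j [ 0.03  0.63  1.68 -0.55  0.41 -0.67]
```

View pics/w11.png

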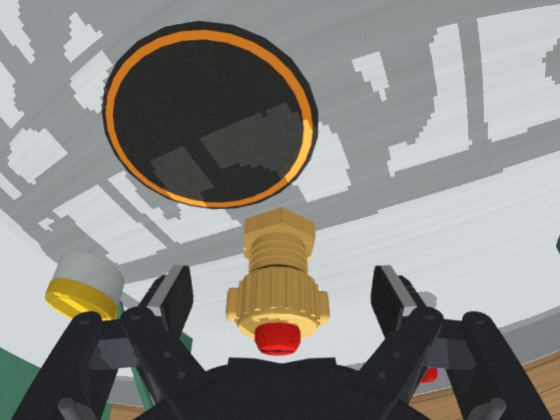

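View pics/s11.png

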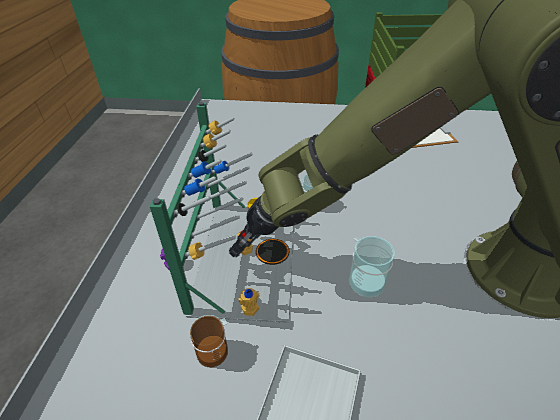

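```bash
python3 -m inch '[0,0,0,-1,-0.5,2.5,85, 0,0,0,0,0,0,60, 0,0,0,0,0,0,50, 0,0,0,0,0,0,44, 0,0,0,0,0,0,38, 0,0,0,0,0,0,34, 0,0,0,0,0,0,34, 0,0,0,0,0,0,34]' 60
python3 - <<'E'
from h import *
shot('wrist','w12')
need((655,7.3,44),-23.4,30)
E
```

```text
clock: 16.68
ee_pos: [0.5848, 0.0387, 0.1798]
eef_rot: [2.614, -0.002, 1.165]
wrist_force: [-0.5, -0.1, -2.0]
grip_width: 0.496
t 16.73 gp now [656.6   8.1  45.9] TCP [584.8  38.7 179.8] shift [-0.9 -0.6 -1.5] rot [-0.    0.26 -0.15] dir [ 0.459 -0.199 -0.866] F [ 0.   1.  -1.4] grip 0.495 j [ 0.03  0.61  1.68 -0.55  0.42 -0.68]
```

View pics/w12.png

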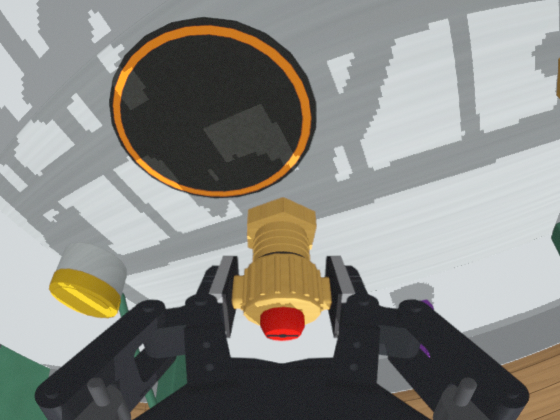

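```bash
python3 -m inch '[0,0,0,0,0,3,30, 0,0,0,-1,0,5,30, 0,0,0,-4,2,8,30, 0,0,0,-6,3,11,30, 0,0,0,-8,3,12,30, 0,0,0,-10,3,12,30, 0,0,0,-6,0,6,30, 0,0,0,0,0,0,30]'
python3 - <<'E'
from h import *
shot('wrist','w13');shot('side','s13')
need((655,7.3,44),-23.4,30)
a=cv2.imread('pics/w13.png');b=cv2.imread('pics/s13.png')[150:290,180:340]
cv2.imwrite('pics/z13.png',np.hstack([cv2.resize(a[130:420,130:430],(400,400)),cv2.resize(b,(400,400))]))
E
```

```text
clock: 17.4
ee_pos: [0.5468, 0.0505, 0.2414]
eef_rot: [2.615, -0.002, 1.165]
wrist_force: [0.6, 0.3, -1.5]
grip_width: 0.493
t 17.5 gp now [619.   19.7 106.2] TCP [547.4  50.3 240.3] shift [ 36.4 -12.2 -62. ] rot [-0.02  0.16 -0.14] dir [ 0.459 -0.199 -0.866] F [ 0.3 -0.1 -2. ] grip 0.498 j [ 0.05  0.45  1.77 -0.48  0.5  -0.73]
```

View pics/z13.png

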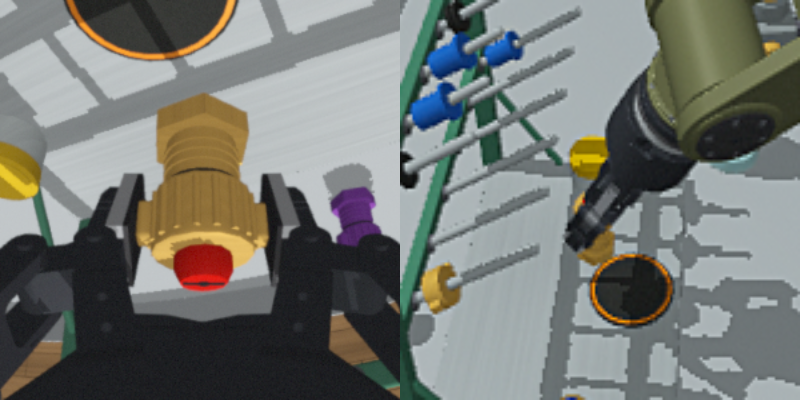

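```bash
python3 -m inch '[0,0,0,-20,3,8,30, 0,0,3,-22,10,8,30, 0,0,5,-18,24,4,30, 0,0,5,-15,30,2,30, 0,0,5,-15,32,0,30, 0,0,5,-13,32,0,30, 0,0,5,-12,32,0,30, 0,0,5,-10,32,0,30]'
python3 - <<'E'
from h import *
need((481,350,100),20,30)
E
```

```text
clock: 18.17
ee_pos: [0.4198, 0.2465, 0.2587]
eef_rot: [2.62, 0.001, 1.752]
wrist_force: [-0.3, -0.3, -1.6]
grip_width: 0.496
t 18.17 gp now [495.8 260.3 124.3] TCP [419.8 246.5 258.7] shift [-11.6  77.  -24.5] rot [ 0.09 -0.1   9.59] dir [ 0.47   0.171 -0.866] F [-0.3 -0.3 -1.6] grip 0.496 j [ 0.48  0.3   1.93 -0.35  0.43 -0.99]
```

```bash
python3 -m inch '[0,0,4,-3,22,0,30, 0,0,4,-3,24,-4,30, 0,0,2,-3,18,-8,30, 0,0,0,-2,8,-8,30, 0,0,0,0,0,-6,30, 0,0,0,0,0,0,30, 0,0,0,0,0,0,30, 0,0,0,0,0,0,30]'
python3 - <<'E'
from h import *
need((481,350,100),20,30)
shot('side','s14');shot('scene','c14');shot('wrist','w14')
for c in ['wrist','side','scene']: lm(c,'tray')
a=cv2.imread('pics/s14.png')[250:420,180:440];b=cv2.imread('pics/w14.png')
cv2.imwrite('pics/z14.png',np.hstack([cv2.resize(a,(400,300)),cv2.resize(b,(400,300))]))
E
```

```text
clock: 18.83
ee_pos: [0.4072, 0.3265, 0.2277]
eef_rot: [2.625, 0.002, 1.947]
wrist_force: [-0.5, 1.0, -1.1]
grip_width: 0.497
t 18.83 gp now [478.6 354.3  92.9] TCP [407.2 326.5 227.7] shift [ 1.  -3.   6.6] rot [ 0.26 -0.31 -1.56] dir [ 0.47   0.171 -0.866] F [-0.5  1.  -1.1] grip 0.497 j [ 0.62  0.42  1.86 -0.33  0.39 -1.05]
wrist tray [478.3 348.2  -1.6] 0.82
side tray [4.795e+02 3.495e+02 2.000e-01] 0.57
scene tray [480.9 355.   -1.8] 0.75
```

View pics/z14.png

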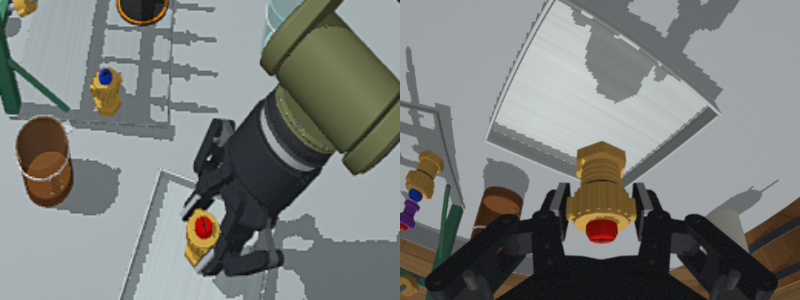

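```bash
python3 -m inch '[0,0,0,0,0,-8,30, 0,0,0,0,-1,-10,30, 0,0,0,0,-1,-10,30, 0,0,0,0,0,-8,30, 0,0,0,0,0,-5,30, 0,0,0,0,0,-2,30, 0,0,0,0,0,0,30, 0,0,0,0,0,0,30]'
python3 - <<'E'
from h import *
for i in range(3): get_image('side'); need((479,353,43),21.5,30)
E
```

```text
clock: 19.8
ee_pos: [0.4067, 0.324, 0.1794]
eef_rot: [2.625, 0.002, 1.947]
wrist_force: [-0.8, 0.2, -0.7]
grip_width: 0.496
t 19.85 gp now [478.  351.9  44.8] TCP [406.7 324.  179.5] shift [ 0.2  0.6 -2.3] rot [ 0.26 -0.35 -0.08] dir [ 0.465  0.183 -0.866] F [ 0.2 -0.  -1.1] grip 0.496 j [ 0.62  0.5   1.87 -0.44  0.29 -0.94]
t 19.9 gp now [478.1 352.   45.1] TCP [406.8 324.1 179.8] shift [ 0.1  0.5 -2.6] rot [ 0.25 -0.32 -0.08] dir [ 0.465  0.183 -0.866] F [ 0.7  0.2 -1.6] grip 0.494 j [ 0.62  0.5   1.87 -0.44  0.29 -0.94]
t 19.95 gp now [478.2 352.1  45.3] TCP [406.8 324.1 180. ] shift [ 0.1  0.5 -2.8] rot [ 0.23 -0.31 -0.08] dir [ 0.465  0.183 -0.866] F [-0.7 -0.6 -1. ] grip 0.494 j [ 0.62  0.5   1.87 -0.44  0.29 -0.94]
```

Creeping down in roughly 1 mm steps, watching the force.

```bash
python3 -m inch '[0.2,-0.3,0,0,0,-1,30, 0,0,0,0,0,-0.7,30, 0,0,0,0,0,-0.5,30, 0,0,0,0,0,0,30, 0,0,0,0,0,0,30, 0,0,0,0,0,0,30, 0,0,0,0,0,0,30, 0,0,0,0,0,0,30]'
python3 - <<'E'
from h import *
for i in range(3): get_image('side'); need((479,353,43),21.5,30)
E
```

```text
clock: 20.62
ee_pos: [0.4071, 0.3244, 0.1789]
eef_rot: [2.615, -0.0, 1.948]
wrist_force: [-0.7, -0.5, -1.8]
grip_width: 0.494
t 20.67 gp now [479.5 353.   44.9] TCP [407.1 324.3 178.9] shift [-0.2  0.3 -1.7] rot [-0.08  0.15 -0.09] dir [ 0.465  0.183 -0.866] F [-0.3  0.4 -1.4] grip 0.491 j [ 0.62  0.51  1.87 -0.46  0.28 -0.92]
t 20.72 gp now [479.5 353.   44.9] TCP [407.1 324.3 178.9] shift [-0.2  0.3 -1.6] rot [-0.08  0.15 -0.09] dir [ 0.465  0.183 -0.866] F [-0.1  0.5 -1.6] grip 0.495 j [ 0.62  0.51  1.87 -0.46  0.28 -0.92]
t 20.77 gp now [479.5 353.   44.9] TCP [407.1 324.3 178.9] shift [-0.2  0.3 -1.6] rot [-0.08  0.15 -0.09] dir [ 0.465  0.183 -0.866] F [-0.2 -0.7 -2.1] grip 0.496 j [ 0.62  0.51  1.87 -0.46  0.28 -0.92]
```

```bash
python3 -m inch '[0,0,0,0,0,-1,30, 0,0,0,0,0,-1,30, 0,0,0,0,0,0,30, 0,0,0,0,0,0,30, 0,0,0,0,0,0,30, 0,0,0,0,0,0,30, 0,0,0,0,0,0,30, 0,0,0,0,0,0,30]'
python3 - <<'E'
from h import *
for i in range(3): get_image('side'); need((479,353,43),21.5,30)
E
```

```text
clock: 21.43
ee_pos: [0.4071, 0.3244, 0.1768]
eef_rot: [2.615, -0.0, 1.948]
wrist_force: [0.3, 0.1, -1.2]
grip_width: 0.497
t 21.48 gp now [479.6 353.1  42.8] TCP [407.1 324.4 176.8] shift [-0.2  0.2  0.5] rot [-0.09  0.16 -0.09] dir [ 0.465  0.183 -0.866] F [ 0.1 -0.3 -1.4] grip 0.497 j [ 0.62  0.51  1.87 -0.46  0.27 -0.91]
t 21.53 gp now [479.6 353.1  42.8] TCP [407.1 324.4 176.7] shift [-0.2  0.2  0.5] rot [-0.08  0.16 -0.09] dir [ 0.465  0.183 -0.866] F [ 0.7 -0.6 -1. ] grip 0.496 j [ 0.62  0.51  1.87 -0.46  0.27 -0.91]
t 21.58 gp now [479.6 353.1  42.8] TCP [407.1 324.4 176.8] shift [-0.2  0.2  0.5] rot [-0.09  0.16 -0.09] dir [ 0.465  0.183 -0.866] F [-0.3  0.2 -0.8] grip 0.494 j [ 0.62  0.51  1.87 -0.46  0.27 -0.91]
```

```bash
python3 -m inch '[0,0,0,0,0,-0.8,30, 0,0,0,0,0,0,30, 0,0,0,0,0,0,30, 0,0,0,0,0,0,30, 0,0,0,0,0,0,30, 0,0,0,0,0,0,30, 0,0,0,0,0,0,30, 0,0,0,0,0,0,30]'
python3 - <<'E'
from h import *
F=[]
for i in range(5): get_image('side'); F.append(state()['wrist_force'][2])
print(F); need((479,353,43),21.5,30)
E
```

```text
clock: 22.25
ee_pos: [0.4075, 0.3245, 0.1766]
eef_rot: [2.613, -0.001, 1.948]
wrist_force: [0.3, 0.5, -0.3]
grip_width: 0.493
[np.float64(-0.703072644464068), np.float64(-0.0406304465933843), np.float64(-1.0869587404888257), np.float64(-0.36666531909964756), np.float64(-0.8617100999219341)]
t 22.5 gp now [480.2 353.3  42.8] TCP [407.5 324.5 176.6] shift [-0.6  0.1  0.6] rot [-0.14  0.25 -0.09] dir [ 0.465  0.183 -0.866] F [ 0.6 -0.2 -0.9] grip 0.493 j [ 0.62  0.51  1.87 -0.47  0.27 -0.91]
```

```bash
python3 -m inch '[0,0,0,0,0,-0.8,30, 0,0,0,0,0,0,30, 0,0,0,0,0,0,30, 0,0,0,0,0,0,30, 0,0,0,0,0,0,30, 0,0,0,0,0,0,30, 0,0,0,0,0,0,30, 0,0,0,0,0,0,30]'
python3 - <<'E'
from h import *
F=[]
shot('wrist','w15');shot('side','s15')
for i in range(3): get_image('side'); F.append(state()['wrist_force'][2])
print(F); need((479,353,43),21.5,30)
a=cv2.imread('pics/s15.png')[300:420,240:400];b=cv2.imread('pics/w15.png')
cv2.imwrite('pics/z15.png',np.hstack([cv2.resize(a,(400,300)),cv2.resize(b,(400,300))]))
E
```

```text
clock: 23.17
ee_pos: [0.4079, 0.3246, 0.1764]
eef_rot: [2.611, -0.001, 1.947]
wrist_force: [0.3, -0.8, 0.5]
grip_width: 0.495
[np.float64(0.21585401917600883), np.float64(0.6471634405513753), np.float64(-0.12188075790130304)]
t 23.42 gp now [480.7 353.6  42.7] TCP [407.9 324.6 176.4] shift [-1.   0.   0.8] rot [-0.2   0.34 -0.09] dir [ 0.465  0.183 -0.866] F [ 0.3 -0.6 -0.1] grip 0.494 j [ 0.62  0.51  1.87 -0.47  0.27 -0.9 ]
```

View pics/z15.png

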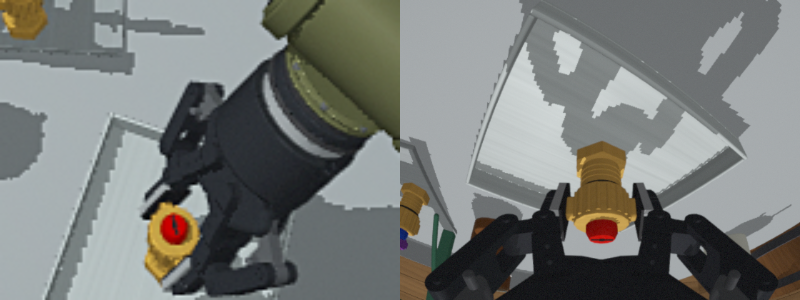

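```bash
python3 -m inch '[0,0,0,0,0,0,46, 0,0,0,0,0,0,54, 0,0,0,0,0,0,66, 0,0,0,0,0,0,80, 0,0,0,0,0,0,85, 0,0,0,0,0,0,85, 0,0,0,-3,-1,6,85, 0,0,0,-6,-2,11,85]'
python3 -m inch '[0,0,0,-8,-3,15,85, 0,0,0,-10,-4,19,85, 0,0,0,-10,-4,19,85, 0,0,0,-10,-4,19,85, 0,0,0,0,0,0,85, 0,0,0,0,0,0,85, 0,0,0,0,0,0,85, 0,0,0,0,0,0,85]'
python3 - <<'E'
from h import *
shot('wrist','w16');shot('side','s16')
lm('side','red_holder_center');lm('wrist','red_holder_center')
need((479,353,43),21.5,30)
a=cv2.imread('pics/s16.png')[250:420,180:440];b=cv2.imread('pics/w16.png')
cv2.imwrite('pics/z16.png',np.hstack([cv2.resize(a,(400,300)),cv2.resize(b,(400,300))]))
E
```

```text
clock: 24.08
ee_pos: [0.3986, 0.3214, 0.1924]
eef_rot: [2.614, -0.001, 1.947]
wrist_force: [-0.1, 1.4, 0.3]
grip_width: 0.995
clock: 24.75
ee_pos: [0.3572, 0.3051, 0.27]
eef_rot: [2.612, -0.002, 1.949]
wrist_force: [-0.7, 0.4, -0.1]
grip_width: 0.999
side red_holder_center [481.  351.5  35.6] 0.73
side red_holder_center [824.9  65.   28.5] 0.45
wrist red_holder_center [824.2  67.7  32. ] 0.8
wrist red_holder_center [479.2 356.   35.7] 0.69
t 24.95 gp now [429.7 334.1 136. ] TCP [357.2 305.1 269.8] shift [ 49.7  19.5 -92.6] rot [-0.22  0.22 -0.14] dir [ 0.465  0.183 -0.866] F [0.1 0.9 0.4] grip 1.0 j [ 0.65  0.24  1.97 -0.32  0.43 -1.04]
```

View pics/z16.png

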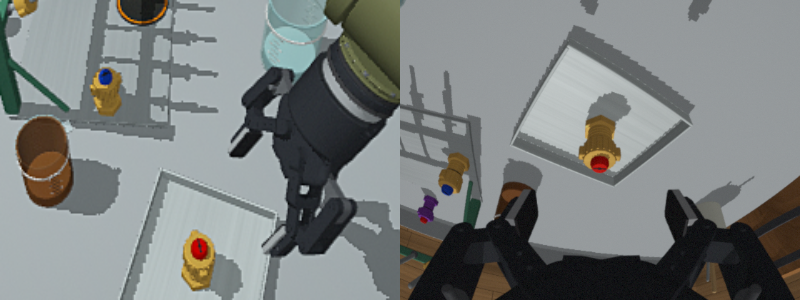

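```bash
python3 -m inch '[0,0,0,0,-10,25,85, 0,0,-3,3,-20,30,85, 0,0,-4,5,-34,20,85, 0,0,-4,5,-36,8,85, 0,0,-4,5,-36,0,85, 0,0,-4,5,-36,0,85, 0,0,-4,5,-36,0,85, 0,0,-4,5,-36,0,85]'
python3 -m inch '[0,0,-4,5,-36,0,85, 0,0,-4,5,-36,0,85, 0,0,-4,5,-36,0,85, 0,0,-4,5,-36,0,85, 0,0,-2,5,-36,-5,85, 0,0,0,3,-30,-12,85, 0,0,0,0,0,0,85, 0,0,0,0,0,0,85]'
python3 - <<'E'
from h import *
need((467,-177,149),-22,20)
E
```

```text
clock: 25.62
ee_pos: [0.3894, 0.0558, 0.3535]
eef_rot: [2.618, -0.001, 1.468]
wrist_force: [0.3, 0.7, 0.3]
grip_width: 0.994
clock: 26.28
ee_pos: [0.4166, -0.1719, 0.3343]
eef_rot: [2.618, -0.001, 1.124]
wrist_force: [-1.0, -0.5, 1.0]
grip_width: 0.996
t 26.28 gp now [ 486.5 -205.3  200.1] TCP [ 416.6 -171.9  334.3] shift [  1.3  14.8 -39.7] rot [3.99 9.16 3.57] dir [ 0.317 -0.128 -0.94 ] F [-1.  -0.5  1. ] grip 0.996 j [-0.48  0.09  1.97  0.03  0.56 -1.62]
```

```bash
python3 -m inch '[1.3,3,1.2,0,5,-10,85, 1.3,3,1.2,1,5,-14,85, 1.3,3,1.2,0,4,-12,85, 0,0,0,0,0,-3,85, 0,0,0,0,0,0,85, 0,0,0,0,0,0,85, 0,0,0,0,0,0,85, 0,0,0,0,0,0,85]'
python3 - <<'E'
from h import *
shot('wrist','w17')
lm('wrist','beaker_center')
need((467,-177,149),-22,20);need((499.1,-189.6,54.8),-22,20)
E
```

```text
clock: 26.95
ee_pos: [0.4182, -0.1546, 0.2953]
eef_rot: [2.791, 0.001, 1.191]
wrist_force: [-0.0, 0.3, -0.1]
grip_width: 0.997
wrist beaker_center [ 646.2 -129.6   20.8] 0.68
wrist beaker_center [ 498.1 -187.8   40.5] 0.65
t 27.05 gp now [ 467.5 -174.5  149.7] TCP [ 418.1 -154.7  295.2] shift [-0.3 -2.5 -0.6] rot [ 0.09  0.07 -0.25] dir [ 0.317 -0.128 -0.94 ] F [-0.7  0.5  1. ] grip 0.995 j [-0.44  0.16  1.99  0.03  0.65 -1.65]
t 27.05 gp now [ 467.5 -174.5  149.7] TCP [ 418.1 -154.7  295.2] shift [ 31.8 -15.1 -94.8] rot [ 0.09  0.07 -0.25] dir [ 0.317 -0.128 -0.94 ] F [-0.7  0.5  1. ] grip 0.995 j [-0.44  0.16  1.99  0.03  0.65 -1.65]
```

View pics/w17.png

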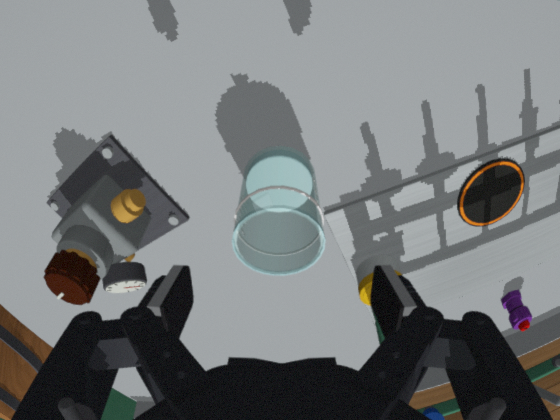

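Beaker is centred between the fingers (rim about 280,238), so I'll descend.

```bash
python3 -m inch '[0,0,0,5,-3,-15,85, 0,0,0,5,-3,-16,85, 0,0,0,6,-3,-16,85, 0,0,0,5,-2,-16,85, 0,0,0,5,-2,-14,85, 0,0,0,3,-1,-9,85, 0,0,0,2,0,-6,85, 0,0,0,0,0,0,85]'
python3 - <<'E'
from h import *
get_image('side')
need((499.1,-189.6,54.8),-22,20)
E
```

```text
clock: 27.72
ee_pos: [0.4508, -0.1702, 0.2026]
eef_rot: [2.78, 0.002, 1.189]
wrist_force: [0.4, -0.3, 0.1]
grip_width: 0.994
t 27.77 gp now [ 501.6 -190.9   58.2] TCP [ 450.8 -170.2  203.2] shift [-0.8  0.5 -2.7] rot [ 0.37  0.65 -0.12] dir [ 0.317 -0.128 -0.94 ] F [-0.2 -0.2  0.6] grip 0.999 j [-0.44  0.4   1.95  0.04  0.43 -1.67]
```

```bash
python3 -m inch '[0.2,0.4,0,-0.5,0.5,-2,85, 0.1,0.2,0,0,0,-1,85, 0,0,0,0,0,0,85, 0,0,0,0,0,0,66, 0,0,0,0,0,0,58, 0,0,0,0,0,0,50, 0,0,0,0,0,0,50, 0,0,0,0,0,0,50]' 35
python3 - <<'E'
from h import *
get_image('side')
need((499.1,-189.6,54.8),-22,20)
E
```

```text
clock: 28.43
ee_pos: [0.4501, -0.1697, 0.2031]
eef_rot: [2.788, 0.001, 1.189]
wrist_force: [0.2, 0.1, -2.4]
grip_width: 0.731
t 28.48 gp now [ 499.9 -189.8   57.6] TCP [ 450.1 -169.7  203. ] shift [-0.2 -0.  -2.6] rot [ 0.15  0.22 -0.11] dir [ 0.317 -0.128 -0.94 ] F [ 0.  -0.7 -1.5] grip 0.73 j [-0.44  0.4   1.95  0.04  0.44 -1.67]
```

```bash
python3 -m inch '[0,0,0,0,0,4,50, 0,0,0,0,0,8,50, 0,0,0,0,0,12,50, 0,0,0,2,4,13,50, 0,0,3,4,14,11,50, 0,0,4,7,22,5,50, 0,0,4,8,26,0,50, 0,0,4,9,26,0,50]'
python3 -m inch '[0,0,4,9,26,0,50, 0,0,4,10,24,0,50, 0,0,2,12,16,0,50, 0,0,0,12,6,0,50, 0,0,0,8,0,0,50, 0,0,0,0,0,0,50, 0,0,0,0,0,0,50, 0,0,0,0,0,0,50]'
python3 - <<'E'
from h import *
get_image('side')
need((588.5,5.5,85),3,20)
E
```

```text
clock: 29.15
ee_pos: [0.4795, -0.0779, 0.2623]
eef_rot: [2.788, 0.002, 1.452]
wrist_force: [0.7, -1.3, -1.3]
grip_width: 0.73
clock: 29.82
ee_pos: [0.5325, 0.0016, 0.2675]
eef_rot: [2.784, 0.002, 1.645]
wrist_force: [0.2, -1.4, -2.6]
grip_width: 0.728
t 29.87 gp now [586.5   5.2 122.2] TCP [532.4   1.5 267.5] shift [  3.2   1.2 -36.8] rot [ 0.08  0.49 -1.22] dir [ 0.342  0.018 -0.94 ] F [-0.7  0.4 -1.3] grip 0.731 j [-0.07  0.38  1.78  0.08  0.63 -1.78]
```

```bash
python3 -m inch '[0,0.3,-1,2,0,-10,50, 0,0,0,1,0,-12,50, 0,0,0,0,0,-12,50, 0,0,0,0,0,-9,50, 0,0,0,0,0,-5,50, 0,0,0,0,0,-3,50, 0,0,0,0,0,0,50, 0,0,0,0,0,0,50]'
python3 - <<'E'
from h import *
shot('wrist','w18');shot('side','s18')
need((588.5,5.5,66),3,20)
lm('side','beaker_center');lm('wrist','coaster');lm('side','coaster')
a=cv2.imread('pics/s18.png')[190:280,220:340];b=cv2.imread('pics/w18.png')
cv2.imwrite('pics/z18.png',np.hstack([cv2.resize(a,(400,300)),cv2.resize(b,(400,300))]))
E
```

```text
clock: 30.53
ee_pos: [0.5346, -0.0008, 0.2117]
eef_rot: [2.789, 0.002, 1.62]
wrist_force: [-2.2, 1.1, 1.5]
grip_width: 0.729
t 30.63 gp now [588.    1.6  66.2] TCP [534.5  -0.8 211.7] shift [ 1.   3.5 -0. ] rot [0.09 0.22 0.16] dir [ 0.342  0.018 -0.94 ] F [-0.5  0.1  0.8] grip 0.725 j [-0.08  0.47  1.8   0.08  0.52 -1.76]
side beaker_center [677.8 273.2  44.1] 0.95
side beaker_center [ 5.856e+02 -5.000e-01  5.040e+01] 0.86
side beaker_center [362.2  70.4  58.9] 0.62
side coaster [588.1   7.   10.2] 0.8
```

View pics/w18.png

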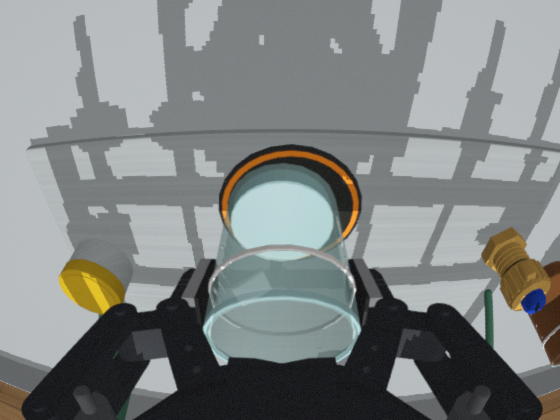

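View pics/z18.png

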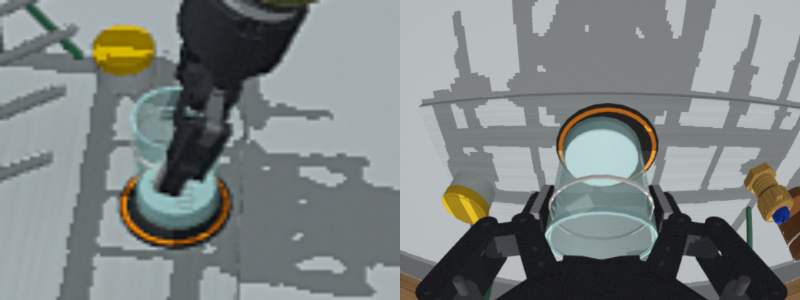

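```bash
python3 -m inch '[0,0.2,0,0,0,3,50, 0,0,0,0,0,3,50, 0,0,0,0.5,2.5,0,50, 0,0,0,0.5,2,0,50, 0,0,0,0,0,0,50, 0,0,0,0,0,0,50, 0,0,0,0,0,0,50, 0,0,0,0,0,0,50]'
python3 - <<'E'
from h import *
shot('wrist','w19')
need((588.5,5.5,66),3,20)
E
```

```text
clock: 31.45
ee_pos: [0.5354, 0.0043, 0.2177]
eef_rot: [2.794, 0.002, 1.621]
wrist_force: [-0.1, 0.2, -1.2]
grip_width: 0.729
t 31.5 gp now [588.1   6.7  72. ] TCP [535.4   4.3 217.7] shift [ 0.2 -1.6 -6.1] rot [ 0.09 -0.09  0.15] dir [ 0.342  0.018 -0.94 ] F [-0.2 -0.7 -1.4] grip 0.73 j [-0.07  0.46  1.79  0.07  0.54 -1.74]
```

View pics/w19.png

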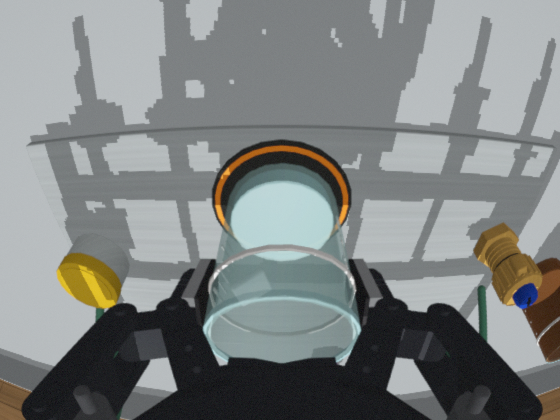

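Beaker base (about 282) is now centred on the ring (about 282). Lowering gently.

```bash
python3 -m inch '[0,0,0,0,0,-2,50, 0,0,0,0,0,-1.5,50, 0,0,0,0,0,-1,50, 0,0,0,0,0,0,50, 0,0,0,0,0,0,50, 0,0,0,0,0,0,50, 0,0,0,0,0,0,50, 0,0,0,0,0,0,50]'
python3 - <<'E'
from h import *
F=[]
for i in range(4): get_image('side'); F.append(round(state()['wrist_force'][2],2))
print(F)
need((588.5,5.5,66),3,20)
E
```

```text
clock: 32.17
ee_pos: [0.5353, 0.0041, 0.2124]
eef_rot: [2.795, 0.002, 1.62]
wrist_force: [0.6, 1.1, -2.6]
grip_width: 0.731
[np.float64(-1.29), np.float64(-2.09), np.float64(-1.77), np.float64(-1.68)]
t 32.37 gp now [587.9   6.5  66.6] TCP [535.3   4.1 212.4] shift [ 0.3 -1.4 -0.7] rot [ 0.09 -0.12  0.16] dir [ 0.342  0.018 -0.94 ] F [-0.1 -0.6 -1.7] grip 0.729 j [-0.07  0.47  1.8   0.07  0.53 -1.74]
```

```bash
python3 -m inch '[0,0,0,0,0,-1,50, 0,0,0,0,0,-0.5,50, 0,0,0,0,0,0,50, 0,0,0,0,0,0,50, 0,0,0,0,0,0,50, 0,0,0,0,0,0,50, 0,0,0,0,0,0,50, 0,0,0,0,0,0,50]'
python3 - <<'E'
from h import *
F=[]
for i in range(4): get_image('side'); F.append(round(float(state()['wrist_force'][2]),2))
print(F)
need((588.5,5.5,66),3,20)
E
```

```text
clock: 33.03
ee_pos: [0.5356, 0.0041, 0.212]
eef_rot: [2.792, 0.002, 1.62]
wrist_force: [-0.5, 0.1, 0.1]
grip_width: 0.732
[-0.08, 0.9, -0.67, 0.88]
t 33.23 gp now [588.6   6.5  66.3] TCP [535.6   4.1 212. ] shift [-0.  -1.4 -0.3] rot [0.1  0.01 0.16] dir [ 0.342  0.018 -0.94 ] F [-1.4 -0.   0.9] grip 0.732 j [-0.07  0.47  1.8   0.08  0.53 -1.74]
```

```bash
python3 -m inch '[0,0,0,0,0,0,66, 0,0,0,0,0,0,74, 0,0,0,0,0,0,82, 0,0,0,0,0,0,85, 0,0,0,0,0,0,85, 0,0,0,-3,0,6,85, 0,0,0,-7,0,14,85, 0,0,0,-9,0,20,85]'
python3 -m inch '[0,0,0,-14,0,25,85, 0,0,0,-20,0,25,85, 0,0,0,-25,0,20,85, 0,0,0,-25,0,10,85, 0,0,0,-20,0,0,85, 0,0,0,0,0,0,85, 0,0,0,0,0,0,85, 0,0,0,0,0,0,85]'
python3 - <<'E'
from h import *
shot('wrist','w20');shot('side','s20');shot('scene','c20')
for c in ['wrist','side','scene']:
    for t in ['beaker_center','coaster','red_holder_center','blue_holder_center','tin_center']: lm(c,t)
need((588.5,5.5,66),3,20)
a=cv2.imread('pics/s20.png');b=cv2.imread('pics/w20.png')
cv2.imwrite('pics/z20.png',np.hstack([cv2.resize(a[170:420,150:400],(400,400)),cv2.resize(b[60:360,130:430],(400,400))]))
E
```

```text
clock: 33.9
ee_pos: [0.516, 0.0041, 0.2504]
eef_rot: [2.797, 0.001, 1.62]
wrist_force: [-0.4, -0.2, -0.1]
grip_width: 0.994
clock: 34.57
ee_pos: [0.4047, 0.0043, 0.3401]
eef_rot: [2.788, 0.003, 1.62]
wrist_force: [0.3, 0.5, -0.2]
grip_width: 0.993
wrist beaker_center [359.2  73.   55.9] 0.67
wrist beaker_center [587.9   5.9  51.6] 0.66
wrist beaker_center [675.7 278.7  40.2] 0.63
wrist red_holder_center [826.7  67.9  30.8] 0.71
wrist blue_holder_center [617.7 178.6  34.4] 0.86
wrist tin_center [ 645.9 -131.4   21.7] 0.95
side beaker_center [586.6   5.7  52.4] 0.94
side beaker_center [361.3  71.8  61.3] 0.72
side beaker_center [677.6 272.2  44.5] 0.56
side coaster [589.    7.    6.6] 0.7
side red_holder_center [483.7 353.   34. ] 0.62
side red_holder_center [821.5  64.7  27.4] 0.49
side blue_holder_center [615.  176.6  40. ] 0.98
side blue_holder_center [480.4 354.1  35.8] 0.24
side tin_center [ 645.2 -134.4   20. ] 0.63
scene beaker_center [589.7   8.5  49.7] 0.93
scene beaker_center [677.2 274.2  45.4] 0.66
scene beaker_center [363.1  73.7  56.5] 0.63
scene coaster [584.5   9.1   9.6] 0.44
scene red_holder_center [827.4  65.9  32.3] 0.76
scene red_holder_center [478.2 353.7  34.5] 0.57
scene blue_holder_center [617.9 174.2  36. ] 0.74
scene blue_holder_center [639.8  20.7 205. ] 0.69
scene tin_center [ 645.2 -134.7   23.9] 0.75
scene tin_center [ 465.4 -364.2   -3.8] 0.32
t 35.47 gp now [458.2   6.6 194.3] TCP [404.7   4.3 339.8] shift [ 130.9   -1.6 -128.1] rot [0.14 0.25 0.17] dir [ 0.342  0.018 -0.94 ] F [-0.2  0.1  0.1] grip 0.997 j [-0.09 -0.01  2.05  0.07  0.75 -1.75]
```

View pics/z20.png

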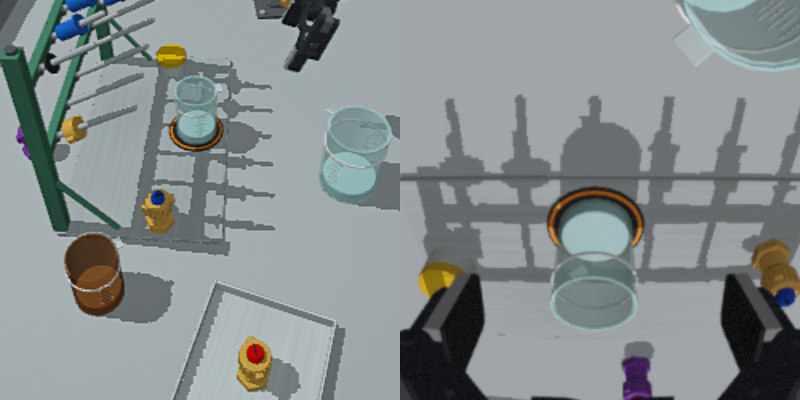

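View pics/c20.png

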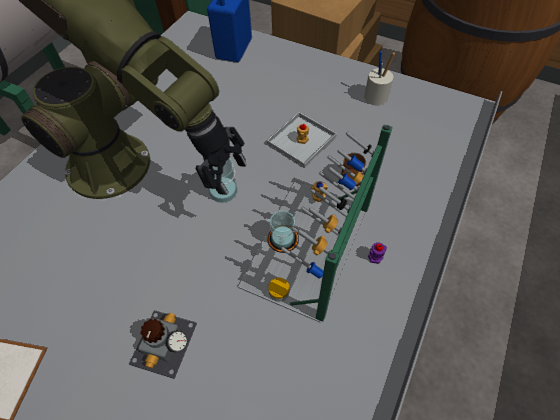

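The beaker stands upright on its coaster, ring visible all round it, at scene (283,230). The red-tipped holder stands in the tray at scene (303,132). The other items are where they were, and the gripper is clear.

```bash
python3 -c "
from cell import finish_job
print(finish_job())"
```

```text
the job is handed in; nothing more can be done
None
```

The job is done and handed in at about 35.5 s of the 72 s allowed. The red-tipped holder stands upright in the parts tray, and the beaker is back upright on its coaster.

- **Sequence:** I set the beaker on the table to the right, at about (499, -190) mm. I gripped the red-tipped holder across its ears with the gripper tilted 30° and stood it near the middle of the tray, at about (480, 353) mm. Then I put the beaker back.
- **Setting down:** I lowered each part in small steps until the wrist force showed it resting on the surface, and only then opened the gripper. On its return the beaker touched the coaster about 4 mm off centre with about 1.5 N. I lifted it 6 mm, centred it and set it down again.
- **Final checks:** The last pictures show both parts upright and the gripper clear. The beaker's position agrees with the coaster's to within about 5 mm, which is the detectors' own scatter. The wrist picture shows the base centred on the orange ring.
- **Things to leave alone:** The blue holder and the tin read the same as at the start, to within that scatter. The regulator shows no change by eye. I measured neither it nor the knob mark.
- **Disagreements:** The detectors also kept reporting look-alikes (the purple holder, the larger glass and the brown one), which I ignored. The last wrist picture found neither the coaster nor the holder in the tray.

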